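# Soak the white clothespins

## Task

Slide the blue bin's lid door open, put every white clothespin lying on the shelf into the bin, and slide the lid fully shut. Then guide the red ball lever through its zigzag gate from OFF to the blue-dot FILL slot and pause there a second, turn the timer dial until its white pointer line is on the orange mark, and only after that take the lever on through the gate to the green-dot RUN slot and let go. Leave the wooden clothespin and everything else on the shelf where they are.

Things in the scene. Friction and masses are not known exactly. Their poses are not given: they have to be found in the camera images.
- bin: blue plastic soak bin fixed to the shelf, 170 (x) x 300 (y) x 80 mm high, walls 6 mm, inner floor 6 mm above the shelf. Origin: centre of its underside. Its +y half is roofed over; its -y half is the mouth, open from y = -144 to 0 mm and x = -79 to +79 mm, under the sliding lid door.
- door (a joint): pale blue lid door, 158 x 152 x 6 mm, sliding flat on top of the bin along the bin's +y axis: 0 m = shut over the mouth (end stop), 0.146 m = fully open (end stop). It stays where it is left; about 1.5 to 3 N moves it.
- door_handle (a point): the white upright fin on the lid door, 70 mm along the bin's x, 14 mm thick along the bin's y, its top 16 mm above this point and its foot 24 mm below (on the door). The point is on its middle. Pinch it from above across its 14 mm thickness.
- console: grey and white control console of the soak bin, fixed to the shelf, 150 (x) x 340 (y) x 80 mm high, origin: centre of its underside. On its top, at y = +80 mm, is an aluminium gate plate with a zigzag slot and the red ball lever; at y = -85 mm is the black timer dial.
- lever_ball (a point): centre of the red ball (36 mm across) on the gated lever, a 10 mm steel stem. The lever tips both ways about a pivot under the gate's centre (console x 0, y +80, z -15 mm); ball centre to pivot is 150 mm. About 1 N moves it, and it stays where left. It starts at OFF or up to 15 mm along the first leg.
- lever (a joint): tilt of the lever along the console's x, rad, positive to +x, -0.20 to +0.20 at the ends of the slot's legs. The zigzag, as places of the ball's centre (console x; y from the gate's centre; mm): OFF (-29,-45), +x to (29,-45), +y to (30,0), -x to FILL (-30,0), +y to (-29,45), +x to RUN (29,45). The 15 mm slot gives the ball 4 mm of play either side.
- lever_side (a joint): tilt of the lever along the console's y, rad: positive leans to +y; about -0.30 at OFF (yellow dot), 0 at FILL, +0.30 at RUN
- slot_fill (a point): where the ball's centre is when the lever is in the FILL slot (blue dot), the corner in the middle of the zigzag
- slot_run (a point): where the ball's centre is when the lever is in the RUN slot (green dot), the far end of the zigzag
- dial (a joint): timer dial, rad, turns without end either way, counterclockwise from above is positive; stays where it is left (about 0.04 N m)
- dial_grip (a point): on the dial's upright axis, on the black grip bar: 60 mm long, 14 mm thick, its top 11 mm above this point and its foot 23 mm below. The bar lies along the line from the axis to the pointer. Pinch it from above across its thickness.
- dial_pointer (a point): the point on the scale ring, 46 mm from the dial's axis, that the dial's white pointer line aims at; it turns with the dial
- dial_mark (a point): the middle of the orange mark (22 x 10 mm) on the scale ring, 46 mm from the dial's axis, fixed at a different angle each time
- wood_pin: brown wooden clothespin lying flat on the shelf, 92 mm long (its x axis), about 26 mm wide across the middle (y), 16 mm high (z); two straight legs with a steel spring between them. Origin: centre of its underside. Pinch it across the middle. It is not to be soaked.
- stopper: grey-green hard silicone sink stopper, 48 mm across, 46 mm high, origin: centre of its underside; a bystander
- dustpan: yellow dustpan, about 200 x 230 mm with a 130 mm handle, lying at the side; a bystander
- dish: white ceramic dish, 100 mm across, 35 mm high; a bystander
- bucket_hook: steel bucket hook, about 160 mm long, lying flat; a bystander
- soap: green soap bottle, 68 mm across, 140 mm high; a bystander
- scrub: scrubbing brush lying flat; a bystander
- pin1: white plastic clothespin lying flat on the shelf, 92 mm long (its x axis), about 26 mm wide across the middle (y), 16 mm high (z); two straight legs with a steel spring between them. Origin: centre of its underside. Pinch it across the middle. Two to four white ones are there; the absent ones read None.
- pin2: white plastic clothespin lying flat on the shelf, 92 mm long (its x axis), about 26 mm wide across the middle (y), 16 mm high (z); two straight legs with a steel spring between them. Origin: centre of its underside. Pinch it across the middle. Two to four white ones are there; the absent ones read None.
- pin3: white plastic clothespin lying flat on the shelf, 92 mm long (its x axis), about 26 mm wide across the middle (y), 16 mm high (z); two straight legs with a steel spring between them. Origin: centre of its underside. Pinch it across the middle. Two to four white ones are there; the absent ones read None.
- pin4: white plastic clothespin lying flat on the shelf, 92 mm long (its x axis), about 26 mm wide across the middle (y), 16 mm high (z); two straight legs with a steel spring between them. Origin: centre of its underside. Pinch it across the middle. Two to four white ones are there; the absent ones read None.
There are look-alikes about, which are no part of the job. Leave any purple or yellow look-alike of the pin1 alone.

How it is judged:
By the outcome, as a careful person would: the job done as asked, in the order asked, and still so for the second after the job is handed in, with the robot touching nothing.
Of pin1, pin2, pin3, pin4 only 2 to 4 are there at a start; the rules pass over those that are not, and their reading is None.
At some moment in a run one of pin1, pin2, pin3, pin4 may be knocked a few centimetres aside while the robot is not near it.
Once in a run the grip may slacken for a moment while it holds something.
It also fails if it takes over 210 s, if anything falls off the work surface, if the arm or the gripper's body presses on something with over 40 N, if the wrist force passes 120 N, or if a joint passes its speed limit or range.

## Robot

A 7-joint arm with a two-finger parallel gripper is mounted at the origin on the work surface. World frame = base frame: x ahead of the robot, y to its left, z up, the work surface at z = 0. Lengths are in m, angles in degrees, forces in N, time in s.
With the tool pointing down it reaches from about 0.425 to 0.875 m from the base axis. Payload 4.7 kg.
Tool frame: the origin (TCP) lies at the very end of the fingers, on their centre line; the grasp point (between the pads) lies 19 mm behind it; z points along the fingers, y is the direction in which the jaws open and shut (so a half turn about z gives the same grasp; the last joint's range is limited). The gripper opens to 87 mm and grips with 3 to 60 N. Pads are 19 mm wide; open, the fingers measure 117 mm over their backs; the gripper's body (75 mm by 190 mm) begins 51 mm behind the grasp point.
Start: joints at [74.146, 18.392, -4.016, 83.108, 1.295, 78.541, -3.26], TCP at [0.186, -0.623, 0.223] pointing down, gripper open.
Joint ranges: [-163.93, 163.93], [-17.29, 119.83], [-79.2, 71.16], [3.27, 140.29], [-89.18, 269.18], [5.43, 117.66], [-154.24, 154.24]. Speed limits (degrees/s): [147.25, 147.25, 180, 180, 180, 180, 180].

## Interface

Orientations are given as [roll, pitch, yaw] about the fixed x, y, z axes, in that order (R = Rz(yaw) Ry(pitch) Rx(roll)).
In Python, from cell import * gives the robot as it stands.
- The arm moves only by the tool arm_command, never from a script. Its argument "targets" is a list that holds one entry, the list of rows, each a list of 7 numbers: the shift along the tool's x, y, z in m, then the turn, a rotation vector about the tool's x, y, z in degrees, then the gripper's target within -1 to 1 (shut at 1, half-way at 0, fully open at -1). In form: [[[tx, ty, tz, rx, ry, rz, claw], ...]]. A call has 1 to 10 rows; each row is the pose to reach, as a shift and turn from the pose commanded when the call began, along the tool's axes at that moment; what a row does not reach only later rows make up. A row lasts 1/10 s, in which the tool goes at most 50 mm and 8.59 degrees, less where a joint would pass 70% of its speed; a pose out of reach is approached as far as the arm can. A call with a gripper value outside its range is refused whole. The fingers move at their own pace and stop on an object; "newtons" is the grip in N (left out, the last holds). Time passes only in rows, so rows that repeat a pose let the fingers close. It gives the time, the measured TCP pose, the force and the opening at its end, in the units of the state.
- get_obs(): the state, without advancing time (a new reading comes with each control period).
- read_camera(name): name is "scene" or "top" or "wrist"; returns a dict with "img" (420x560x3 uint8, red, green, blue), "z_map" (420x560 float32, m along the optical axis (not along the pixel's ray), 0 where there is no reading), "K" (3x3 intrinsics, pixels), "origin" and "attitude" of the camera in the world. Camera axes: x right, y down, z forward; pixel columns grow to the right and rows downward; lengths in m; the calibration is good to about 2 mm. A picture is of the moment at which its call begins.
- sign_off(): hands the job in, once; it reports no verdict.
Trained networks look in the newest picture that a camera, given by its name, has taken for a name from the list of things; names that differ only in an ending like _2 or _b are one class to them, and where a whole thing is asked for, a point or a joint stands for the part that bears it (a point fixed in the world has none). Each returns a list of dicts, best first, with "conf" (0 to 1); they miss things now and then, are a little off and sometimes report something else, mostly with a low value. They report only what shows in the picture. A call takes as long as a camera call. They do not tell look-alikes from the thing itself.
- search_frame(thing, camera): "position" ([column, row] in pixels, amid what is visible of it).
The state is a dict: "time_s": time; "qpos": joint angles; "joint_velocities": joint speeds; "effort": joint torques, N m; "tool_pos": TCP position; "tool_rot": TCP orientation; "force": force on the tool from outside, world axes, zero at the start; "wrist_torque": the same for the moment, N m; "grip_width": finger opening in m.
Only numpy, scipy, OpenCV 4.12 (cv2) and the standard library are available. Lean on these libraries where they do the work, as an engineer would, in place of code of your own. Each camera call takes 0.05 s, during which the arm holds its last target.

## Working session

There is one attempt and no reset: what is moved stays moved. The work goes in short steps, Python scripts to look and compute and a tool call to move; the robot and the scene stay as the last step left them, time stands still between calls to the robot, and variables do not carry over. Pictures are saved under pics/ and viewed, and the job is handed in when it is done.

Besides the shell and the picture viewer there is one more tool, called after ">>>" as name(argument=value, ...), one argument or row to a line, values as JSON. arm_command: Moves the arm, as the interface text tells. Its arguments: {"type":"object","properties":{"targets":{"type":"array","items":{"type":"array","items":{"type":"array","items":{"type":"number"}}}},"newtons":{"type":"number"}},"required":["targets"]}

```bash
mkdir -p pics; ls
cat > h.py <<'E'
from cell import *
import numpy as np, cv2
from scipy.spatial.transform import Rotation as R
def snap(n,f=None):
    c=read_camera(n)
    if f: cv2.imwrite('pics/'+f,c['img'][:,:,::-1])
    return c
def cR(c):
    a=np.array(c['attitude'],float)
    if a.shape==(3,3): return a
    return R.from_euler('xyz',a,degrees=True).as_matrix()
def px(c,u,v,z=None):
    K=np.array(c['K']); ray=cR(c)@np.array([(u-K[0,2])/K[0,0],(v-K[1,2])/K[1,1],1.]); o=np.array(c['origin'])
    if z is not None: return o+ray*(z-o[2])/ray[2]
    d=c['z_map'][int(round(v)),int(round(u))]
    return o+ray*d
def cloud(c):
    K=np.array(c['K']); h,w=c['z_map'].shape
    u,v=np.meshgrid(np.arange(w),np.arange(h)); d=c['z_map']
    P=np.stack([(u-K[0,2])/K[0,0]*d,(v-K[1,2])/K[1,1]*d,d],-1)
    return P@cR(c).T+np.array(c['origin'])
def proj(c,p):
    K=np.array(c['K']); q=cR(c).T@(np.array(p)-np.array(c['origin'])); q=K@q; return q[:2]/q[2]
E
python3 - <<'E'
from h import *
o=get_obs(); print(o)
for n in ['scene','top','wrist']:
    c=snap(n,n+'0.png'); print(n,c['K'],c['origin'],c['attitude'])
E
```

```text
pics
{'time_s': 0.0, 'qpos': array([74.14629   , 18.43837341, -4.01382742, 83.1748499 ,  1.2955443 ,
       78.54044659, -3.25994799]), 'joint_velocities': array([-0.02424164, -0.07478514,  0.04023533,  0.08454556, -0.03317133,
       -0.05103506, -0.16314378]), 'effort': array([ 1.89170796e-04, -4.91285706e+01, -4.03959313e-01, -3.12524378e+01,
       -6.40598964e-02,  4.39020200e-02,  2.11754282e-04]), 'tool_pos': array([ 0.18613886, -0.62220279,  0.22146952]), 'tool_rot': array([-1.79891596e+02,  6.82209006e-03,  1.66620084e+01]), 'force': array([-1.25747269,  0.2032562 , -0.71443683]), 'wrist_torque': array([ 0.06194285, -0.00195876, -0.00543415]), 'grip_width': 0.08708034911140698}
scene [[414.30290538   0.         280.93284355]
 [  0.         414.30290538 210.03165184]
 [  0.           0.           1.        ]] [ 1.06158205 -0.56732438  1.36550377] [-148.06464759    0.29315673   39.40530004]
top [[403.46066003   0.         285.49209006]
 [  0.         403.46066003 205.50896481]
 [  0.           0.           1.        ]] [0.31869338 0.0399202  1.23400871] [-167.69073713    0.33326414  -95.15780314]
wrist [[326.51868394   0.         278.67099281]
 [  0.         326.51868394 210.66436776]
 [  0.           0.           1.        ]] [ 0.26291327 -0.59934075  0.38314327] [ 1.62838537e+02  1.43427111e-01 -7.33849020e+01]
```

View pics/scene0.png

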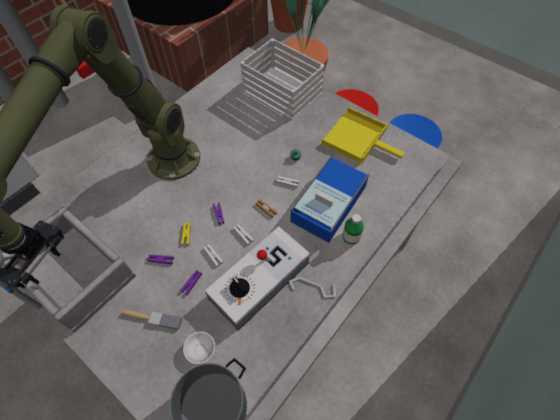

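View pics/top0.png

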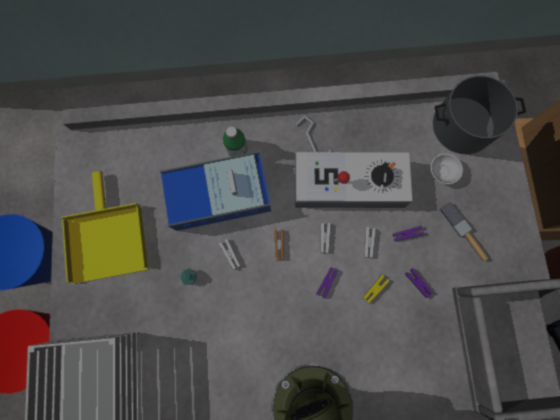

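View pics/wrist0.png

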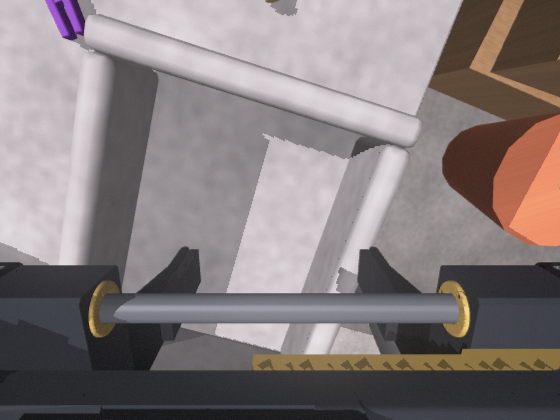

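Run:
```python
from h import *
c=read_camera('top'); im=c['img'][:,:,::-1]
np.savez('top0.npz',img=c['img'],z=c['z_map'])
cr=cv2.resize(im[140:290,150:440],None,fx=2.7,fy=2.7,interpolation=cv2.INTER_CUBIC); cv2.imwrite('pics/topcrop.png',cr)
P=cloud(c)
for n in ['pin1','wood_pin','door_handle','lever_ball','dial_grip','dial_mark','dial_pointer','slot_run','slot_fill','bin','console','soap','stopper']:
    for r in search_frame(n,'top')[:5]:
        u,v=r['position']; print(n,np.round(r['position']),round(r['conf'],2),np.round(P[int(v),int(u)],3))
```

```text
pin1 [330. 282.] 0.76 [ 0.341 -0.085  0.015]
pin1 [374. 292.] 0.74 [ 0.303 -0.21   0.019]
pin1 [419. 280.] 0.59 [ 0.326 -0.352  0.012]
pin1 [231. 254.] 0.58 [0.45  0.2   0.018]
pin1 [407. 237.] 0.57 [ 0.456 -0.333  0.016]
wood_pin [279. 244.] 0.65 [0.47  0.053 0.015]
wood_pin [228. 253.] 0.45 [0.457 0.208 0.019]
door_handle [234. 185.] 0.88 [0.637 0.165 0.123]
door_handle [443. 170.] 0.61 [ 0.656 -0.486  0.003]
lever_ball [382. 177.] 0.27 [ 0.626 -0.26   0.106]
lever_ball [351. 183.] 0.24 [ 0.62  -0.175  0.08 ]
dial_grip [380. 176.] 0.98 [ 0.634 -0.262  0.089]
dial_pointer [379. 177.] 0.82 [ 0.632 -0.259  0.087]
slot_run [354. 178.] 0.94 [ 0.634 -0.183  0.082]
slot_fill [352. 177.] 0.95 [ 0.641 -0.181  0.081]
slot_fill [343. 178.] 0.74 [ 0.623 -0.143  0.146]
slot_fill [232. 140.] 0.51 [0.776 0.166 0.118]
bin [279. 243.] 0.69 [0.47  0.053 0.015]
bin [216. 192.] 0.65 [0.628 0.224 0.085]
bin [382. 175.] 0.41 [ 0.629 -0.26   0.118]
console [354. 183.] 0.8 [ 0.622 -0.184  0.081]
console [342. 178.] 0.33 [ 0.623 -0.14   0.146]
soap [234. 140.] 0.58 [0.774 0.161 0.113]
stopper [189. 278.] 0.54 [0.392 0.326 0.042]
stopper [321. 235.] 0.42 [ 0.483 -0.076  0.016]
```

View pics/topcrop.png

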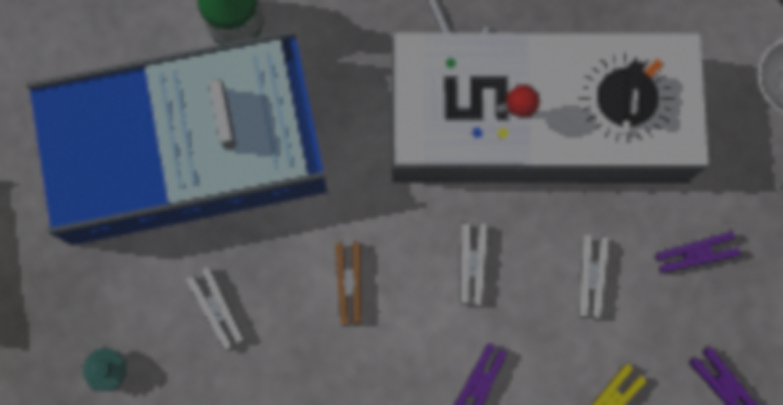

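```bash
cat >> h.py <<'E'
def rect(P,m):
    pts=P[m][:,:2].astype(np.float32)
    (cx,cy),(w,h),a=cv2.minAreaRect(pts*1000)
    if w<h: w,h,a=h,w,a+90
    a=(a+90)%180-90
    return np.round([cx,cy,w,h,a],1),len(pts)
def planeP(c,z):
    K=np.array(c['K']); h,w=c['z_map'].shape
    u,v=np.meshgrid(np.arange(w),np.arange(h))
    r=np.stack([(u-K[0,2])/K[0,0],(v-K[1,2])/K[1,1],np.ones((h,w))],-1)@cR(c).T
    o=np.array(c['origin']); return o+r*((z-o[2])/r[...,2])[...,None]
def pins(c):
    P=cloud(c); hsv=cv2.cvtColor(c['img'],cv2.COLOR_RGB2HSV)
    m=((P[...,2]>0.008)&(P[...,2]<0.024)&(P[...,0]>.2)&(P[...,0]<.9)&(abs(P[...,1])<.6)&(c['z_map']>0)).astype(np.uint8)
    n,l,s,ce=cv2.connectedComponentsWithStats(m,connectivity=8)
    Q=planeP(c,.014)
    for i in range(1,n):
        if s[i,4]<60 or s[i,4]>6000: continue
        k=l==i; r,_=rect(Q,k)
        if 60<r[2]<130: print('pin?',np.round(ce[i]),s[i,4],'rect(cx,cy,L,W,ang)',r,'hsv',np.median(hsv[k],0),'zmax',P[k][:,2].max().round(3))
E
python3 - <<'E'
from h import *
c=read_camera('top');P=cloud(c)
pins(c)
m=(abs(P[...,2]-.08)<.006)&(P[...,1]<.03)&(P[...,1]>-.5)&(P[...,0]>.5)
m=cv2.morphologyEx(m.astype(np.uint8),cv2.MORPH_OPEN,np.ones((3,3)))>0
print('console',rect(planeP(c,.08),m))
m=(abs(P[...,2]-.083)<.008)&(P[...,1]>.04)&(P[...,1]<.5)&(P[...,0]>.5)
m=cv2.morphologyEx(m.astype(np.uint8),cv2.MORPH_OPEN,np.ones((3,3)))>0
print('bin',rect(planeP(c,.082),m))
m=(P[...,2]>.112)&(P[...,2]<.14)&(P[...,1]>.05)&(P[...,1]<.4)&(P[...,0]>.5)&(P[...,0]<.72)
print('handle',rect(planeP(c,.122),m),P[m].mean(0))
hsv=cv2.cvtColor(c['img'],cv2.COLOR_RGB2HSV); H,S,V=[hsv[...,i] for i in range(3)]
reg=(P[...,1]<0)&(P[...,1]>-.45)&(P[...,0]>.5)&(P[...,0]<.75)&(P[...,2]>.05)
red=reg&((H<5)|(H>174))&(S>120); print('ball',P[red].mean(0),np.max(P[red][:,2]),np.argwhere(red).mean(0))
org=reg&(H>5)&(H<18)&(S>100); print('mark',rect(planeP(c,.08),org),planeP(c,.081)[org].mean(0))
m=reg&(P[...,2]>.105)&(P[...,1]<-.2); print('bar',rect(planeP(c,.118),m),P[m][:,2].max())
E
```

```text
pin? [446. 168.] 354 rect(cx,cy,L,W,ang) [ 657.2 -488.7   83.5   82.8    1.7] hsv [135.    4.  125.5] zmax 0.024
pin? [325. 237.] 205 rect(cx,cy,L,W,ang) [474.5 -89.3  89.2  27.6  -6.2] hsv [120.   2. 126.] zmax 0.021
pin? [369. 242.] 219 rect(cx,cy,L,W,ang) [ 448.7 -219.1   90.5   27.8  -13.5] hsv [120.   2. 126.] zmax 0.022
pin? [408. 233.] 209 rect(cx,cy,L,W,ang) [ 464.8 -340.3   91.2   27.2  -81.3] hsv [136. 144.  97.] zmax 0.023
pin? [279. 245.] 204 rect(cx,cy,L,W,ang) [466.2  55.   88.3  27.4  -4.8] hsv [ 14. 103. 102.] zmax 0.022
pin? [229. 254.] 217 rect(cx,cy,L,W,ang) [450.8 205.7  91.4  28.2  22.7] hsv [120.   3. 125.] zmax 0.022
pin? [327. 282.] 220 rect(cx,cy,L,W,ang) [341.9 -78.3  91.2  27.4 -33.2] hsv [136. 145.  99.] zmax 0.02
pin? [419. 283.] 243 rect(cx,cy,L,W,ang) [ 314.9 -349.6   92.6   29.    32.8] hsv [136. 159.  95.] zmax 0.022
pin? [375. 289.] 235 rect(cx,cy,L,W,ang) [ 310.2 -218.4   91.3   28.7  -50.2] hsv [ 28. 198. 128.] zmax 0.02
pin? [457. 303.] 91 rect(cx,cy,L,W,ang) [ 246.1 -452.8   88.9   15.1   -1.9] hsv [150.   4.  61.] zmax 0.024
pin? [497. 306.] 362 rect(cx,cy,L,W,ang) [ 230.9 -564.4   80.8   62.9  -89.9] hsv [150.   4.  58.] zmax 0.024
console (array([ 642.1, -184.1,  339.5,  148.5,   84.7]), 4691)
bin (array([655.7, 232.7, 293.9, 203. , -83.5]), 4930)
handle (array([646.8, 171.9,  71.9,  14.8,   6.7]), 125) [0.64561716 0.17157977 0.12435689]
ball [ 0.62465626 -0.14379361  0.13901191] 0.1460324553584489 [176.91489362 342.90425532]
mark (array([ 665.4, -302. ,   20.3,    8.4,  -50.5]), 21) [ 0.66435212 -0.30200752  0.081     ]
bar (array([ 632.9, -266.6,   63.5,   17.2,   -8.2]), 125) 0.12871889730633534
```

```bash
cat >> h.py <<'E'
def to(x,y,z,yaw,o=None):
    o=o or get_obs(); p=np.array(o['tool_pos']); Rm=R.from_euler('xyz',o['tool_rot'],degrees=True)
    Rt=R.from_euler('xyz',[180,0,yaw],degrees=True)
    d=Rm.inv().apply(np.array([x,y,z])-p); r=(Rm.inv()*Rt).as_rotvec(degrees=True)
    print('shift',np.round(d,4),'rot',np.round(r,2),'dist',round(np.linalg.norm(d),3))
def st():
    o=get_obs(); print(round(o['time_s'],2),np.round(o['tool_pos'],4),np.round(o['tool_rot'],2),'F',np.round(o['force'],1),'w',round(o['grip_width'],4))
E
python3 -c "
from h import *
to(.6468,.1719,.20,6.6);st()"
```

```text
shift [ 0.669  -0.6293  0.0225] rot [1.000e-02 0.000e+00 1.006e+01] dist 0.919
0.9 [ 0.1863 -0.6228  0.2226] [179.99   0.    16.66] F [-0.2 -0.3 -0.4] w 0.087
```

>>> arm_command(
  targets=[
    [[0.669,-0.629,0.02,0,0,10,-1],[0.669,-0.629,0.02,0,0,10,-1],[0.669,-0.629,0.02,0,0,10,-1],[0.669,-0.629,0.02,0,0,10,-1],[0.669,-0.629,0.02,0,0,10,-1],[0.669,-0.629,0.02,0,0,10,-1],[0.669,-0.629,0.02,0,0,10,-1],[0.669,-0.629,0.02,0,0,10,-1],[0.669,-0.629,0.02,0,0,10,-1],[0.669,-0.629,0.02,0,0,10,-1]],
  ],
  newtons=25,
)

```text
time_s: 1.9
tool_pos: [0.4378, -0.1885, 0.2121]
tool_rot: [179.9, -0.0, 6.6]
force: [-0.2, -1.5, -0.6]
grip_width: 0.0871
```

```bash
python3 -c "
from h import *
to(.6468,.1719,.20,6.6);st()"
```

```text
shift [ 0.2493 -0.3338  0.0119] rot [ 0.07 -0.04  0.05] dist 0.417
1.9 [ 0.4378 -0.1885  0.2121] [ 1.7993e+02 -4.0000e-02  6.6500e+00] F [-0.2 -1.5 -0.6] w 0.0871
```

>>> arm_command(
  targets=[
    [[0.249,-0.334,0.012,0,0,0,-1],[0.249,-0.334,0.012,0,0,0,-1],[0.249,-0.334,0.012,0,0,0,-1],[0.249,-0.334,0.012,0,0,0,-1],[0.249,-0.334,0.012,0,0,0,-1],[0.249,-0.334,0.012,0,0,0,-1],[0.249,-0.334,0.012,0,0,0,-1],[0.249,-0.334,0.012,0,0,0,-1],[0.249,-0.334,0.012,0,0,0,-1],[0.249,-0.334,0.012,0,0,0,-1]],
  ],
)

```text
time_s: 2.9
tool_pos: [0.6454, 0.1747, 0.1988]
tool_rot: [-179.8, 0.1, 7.0]
force: [-0.2, 0.8, -0.1]
grip_width: 0.0872
```

```bash
python3 -c "
from h import *
st();c=snap('wrist','w1.png');P=cloud(c)
for r in search_frame('door_handle','wrist'):
  print(r,px(c,*r['position']))
m=(P[...,2]>.115)&(P[...,2]<.14)&(P[...,1]<.3)&(c['z_map']>.1);print(rect(P,m),P[m].mean(0))
m=(P[...,2]>.078)&(P[...,2]<.1);print(rect(P,m))
to(.6468,.1719,.092,6.6)"
```

```text
2.9 [0.6454 0.1747 0.1988] [-1.7983e+02  6.0000e-02  6.9600e+00] F [-0.2  0.8 -0.1] w 0.0872
{'position': [283.0, 194.3], 'conf': 0.79} [0.66566955 0.17439953 0.12532074]
(array([702.3, 164.9, 180.6,  30.3,  -2.7]), 2944) [0.71049852 0.16678082 0.13007951]
(array([684.9, 149.9, 467.1, 241.8, -82.5]), 65343)
shift [ 0.0017 -0.002   0.1072] rot [0.05 0.05 0.07] dist 0.107
```

View pics/w1.png

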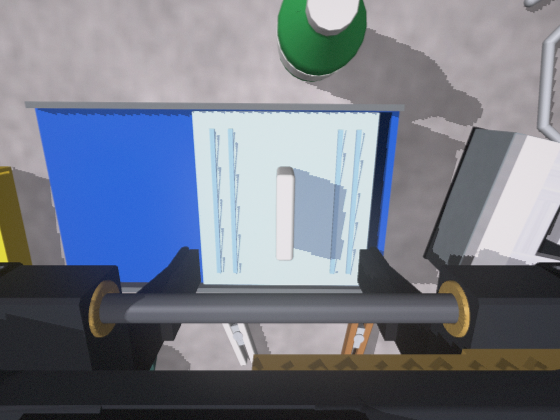

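```bash
python3 -c "
from h import *
c=snap('wrist');P=cloud(c)
m=(P[...,2]>.118)&(P[...,2]<.14)&(P[...,0]<.7)&(P[...,1]<.3)&(c['z_map']>.1);print(rect(P,m),P[m].mean(0))
m=(P[...,2]>.074)&(P[...,2]<.095)&(P[...,1]>.07)&(P[...,0]>.5);m=cv2.morphologyEx(m.astype(np.uint8),cv2.MORPH_OPEN,np.ones((5,5)))>0;print(rect(P,m))
to(.6468,.1719,.092,6.6)"
```

```text
(array([646.4, 171.3,  69.8,  13.6,   7. ]), 1559) [0.64827542 0.17126505 0.12497039]
(array([674.9, 231.2, 301.1, 242.6, -83.7]), 58079)
shift [ 0.0016 -0.0032  0.1075] rot [ 0.09  0.02 -0.03] dist 0.108
```

>>> arm_command(
  targets=[
    [[0.001,-0.003,0.05,0,0,0,-1],[0.001,-0.003,0.09,0,0,0,-1],[0.001,-0.003,0.107,0,0,0,-1],[0.001,-0.003,0.107,0,0,0,-1],[0.001,-0.003,0.107,0,0,0,0.9],[0.001,-0.003,0.107,0,0,0,1],[0.001,-0.003,0.107,0,0,0,1],[0.001,-0.003,0.107,0,0,0,1],[0.001,-0.003,0.107,0,0,0,1],[0.001,-0.003,0.107,0,0,0,1]],
  ],
  newtons=25,
)

```text
time_s: 4.05
tool_pos: [0.6464, 0.1735, 0.0929]
tool_rot: [180.0, -0.0, 6.7]
force: [0.2, -0.6, 0.4]
grip_width: 0.0468
```

>>> arm_command(
  targets=[
    [[0,0,0,0,0,0,1],[0,0,0,0,0,0,1],[0,0,0,0,0,0,1],[0,0,0,0,0,0,1],[0,0,0,0,0,0,1],[0,0,0,0,0,0,1],[0,0,0,0,0,0,1],[0,0,0,0,0,0,1]],
  ],
  newtons=25,
)

```text
time_s: 4.85
tool_pos: [0.6463, 0.1731, 0.0925]
tool_rot: [180.0, 0.0, 6.6]
force: [0.2, -1.8, -1.1]
grip_width: 0.0138
```

>>> arm_command(
  targets=[
    [[0,-0.02,0,0,0,0,1],[0,-0.04,0,0,0,0,1],[0,-0.06,0,0,0,0,1],[0,-0.08,0,0,0,0,1],[0,-0.1,0,0,0,0,1],[0,-0.115,0,0,0,0,1],[0,-0.13,0,0,0,0,1],[0,-0.14,0,0,0,0,1],[0,-0.146,0,0,0,0,1],[0,-0.146,0,0,0,0,1]],
  ],
  newtons=25,
)

```text
time_s: 5.85
tool_pos: [0.632, 0.2983, 0.0922]
tool_rot: [178.2, 0.5, 6.0]
force: [-8.5, -34.0, 16.3]
grip_width: 0.0139
```

>>> arm_command(
  targets=[
    [[0,0.019,0,0,0,0,1],[0,0.019,0,0,0,0,1]],
  ],
)

```text
time_s: 6.05
tool_pos: [0.6322, 0.2963, 0.0924]
tool_rot: [179.9, 0.1, 6.4]
force: [0.8, -1.9, -1.3]
grip_width: 0.0139
```

```bash
python3 -c "
from h import *
st();snap('wrist','w2.png')
c=snap('top');im=c['img'][:,:,::-1];cv2.imwrite('pics/t2.png',cv2.resize(im[140:290,150:440],None,fx=2.7,fy=2.7))"
```

```text
6.05 [0.6322 0.2963 0.0924] [1.7986e+02 6.0000e-02 6.4400e+00] F [ 0.8 -1.9 -1.3] w 0.0139
```

View pics/w2.png

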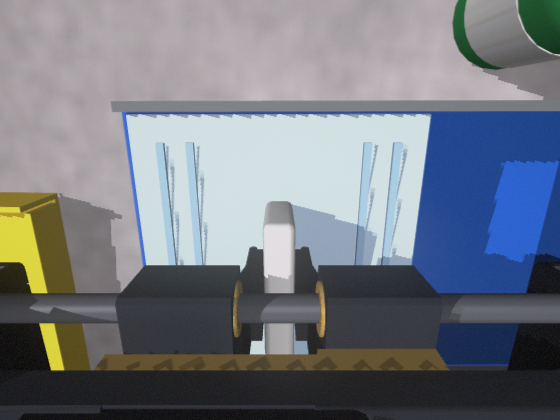

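View pics/t2.png

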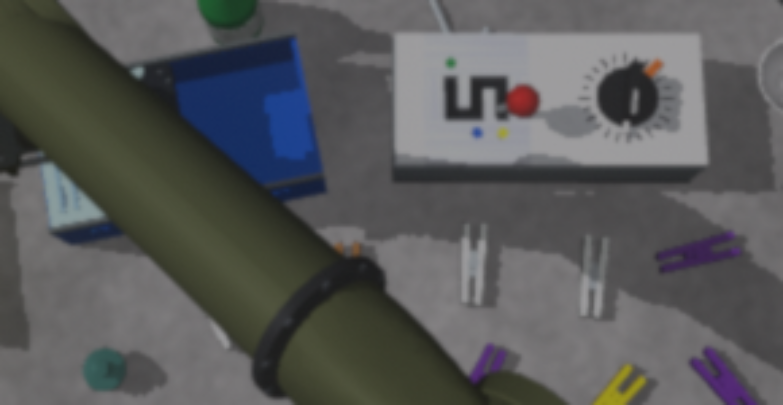

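>>> arm_command(
  targets=[
    [[0,0,0,0,0,0,-0.4],[0,0,0,0,0,0,-0.4],[0,0,0,0,0,0,-0.4],[0,0,0,0,0,0,-0.4],[0,0,0,0,0,0,-0.4],[0,0,-0.05,0,0,0,-0.4],[0,0,-0.1,0,0,0,-0.4],[0,0,-0.11,0,0,0,-0.4]],
  ],
)

```text
time_s: 6.95
tool_pos: [0.6338, 0.3023, 0.2101]
tool_rot: [-179.7, -0.6, 6.7]
force: [0.0, 1.0, -0.1]
grip_width: 0.0598
```

```bash
python3 -c "
from h import *
st();to(.4508,.2057,.13,22.7)"
```

```text
6.95 [0.6338 0.3023 0.2101] [-179.74   -0.57    6.68] F [ 0.   1.  -0.1] w 0.0598
shift [-0.1938  0.075   0.0779] rot [ -0.17  -0.6  -16.02] dist 0.222
```

>>> arm_command(
  targets=[
    [[-0.194,0.075,0.075,0,0,-16,-0.4],[-0.194,0.075,0.075,0,0,-16,-0.4],[-0.194,0.075,0.075,0,0,-16,-0.4],[-0.194,0.075,0.075,0,0,-16,-0.4],[-0.194,0.075,0.075,0,0,-16,-0.4],[-0.194,0.075,0.075,0,0,-16,-0.4],[-0.194,0.075,0.075,0,0,-16,-0.4],[-0.194,0.075,0.075,0,0,-16,-0.4]],
  ],
)

```text
time_s: 7.75
tool_pos: [0.4492, 0.2038, 0.1287]
tool_rot: [-180.0, -0.2, 22.7]
force: [0.5, -0.5, 0.6]
grip_width: 0.0609
```

```bash
python3 -c "
from h import *
st();c=snap('wrist','w3.png');P=cloud(c);pins(c)
t=read_camera('top');pins(t)
P=cloud(t)
m=(abs(P[...,2]-.083)<.01)&(P[...,1]>.04)&(P[...,1]<.5)&(P[...,0]>.5)&(P[...,0]<.73)
m=cv2.morphologyEx(m.astype(np.uint8),cv2.MORPH_OPEN,np.ones((3,3)))>0
print('bin',rect(planeP(t,.082),m))
m=(P[...,2]>.112)&(P[...,2]<.14)&(P[...,1]>.05)&(P[...,1]<.4)&(P[...,0]>.5)&(P[...,0]<.72)
print('handle',rect(planeP(t,.122),m))
im=t['img'][:,:,::-1];cv2.imwrite('pics/t3.png',cv2.resize(im[140:290,150:440],None,fx=2.7,fy=2.7))"
```

```text
7.75 [0.4492 0.2038 0.1287] [-1.7995e+02 -1.5000e-01  2.2680e+01] F [ 0.5 -0.5  0.6] w 0.0609
pin? [519.  54.] 1450 rect(cx,cy,L,W,ang) [630.7  79.3  82.4  11.6   6.5] hsv [110. 195. 140.] zmax 0.024
pin? [279. 202.] 2378 rect(cx,cy,L,W,ang) [450.  204.5  91.6  27.9  23.5] hsv [160.   4. 235.] zmax 0.018
pin? [444. 237.] 1891 rect(cx,cy,L,W,ang) [476.7  54.7  67.8  31.7  -3.5] hsv [ 14. 132. 193.] zmax 0.018
pin? [310. 134.] 78 rect(cx,cy,L,W,ang) [ 8.100e+02 -7.740e+01  1.144e+02  2.580e+01 -5.000e-01] hsv [106.  15. 124.] zmax 0.014
pin? [446. 168.] 365 rect(cx,cy,L,W,ang) [ 656.3 -488.7   83.3   83.1  -38.5] hsv [135.   4. 137.] zmax 0.024
pin? [325. 237.] 206 rect(cx,cy,L,W,ang) [474.5 -89.3  89.2  27.6  -6.2] hsv [120.   2. 137.] zmax 0.02
pin? [369. 242.] 220 rect(cx,cy,L,W,ang) [ 448.8 -218.8   90.5   27.8  -13.8] hsv [120.   2. 138.] zmax 0.023
pin? [408. 233.] 206 rect(cx,cy,L,W,ang) [ 464.8 -340.4   91.    27.2  -81.3] hsv [136. 145. 107.] zmax 0.021
pin? [279. 245.] 207 rect(cx,cy,L,W,ang) [466.2  55.   88.3  27.4  -4.8] hsv [ 14. 103. 111.] zmax 0.021
pin? [327. 282.] 221 rect(cx,cy,L,W,ang) [342.2 -78.5  90.5  27.4 -33.2] hsv [136. 136.  79.] zmax 0.021
pin? [419. 283.] 241 rect(cx,cy,L,W,ang) [ 314.  -349.1   91.2   29.6   31.6] hsv [136. 145.  73.] zmax 0.021
pin? [375. 289.] 233 rect(cx,cy,L,W,ang) [ 310.1 -218.4   91.3   28.6  -50.2] hsv [ 26. 192. 116.] zmax 0.02
pin? [457. 302.] 101 rect(cx,cy,L,W,ang) [ 247.6 -451.7   91.4   18.1   -6.4] hsv [30.  7. 34.] zmax 0.024
pin? [496. 306.] 323 rect(cx,cy,L,W,ang) [ 230.7 -564.    79.7   62.5   89.1] hsv [150.   4.  64.] zmax 0.024
bin (array([641.2, 230.4, 295. , 174.3, -83.3]), 2326)
handle (array([631.9, 299.1,  72.2,  15.8,   6.8]), 135)
```

View pics/w3.png

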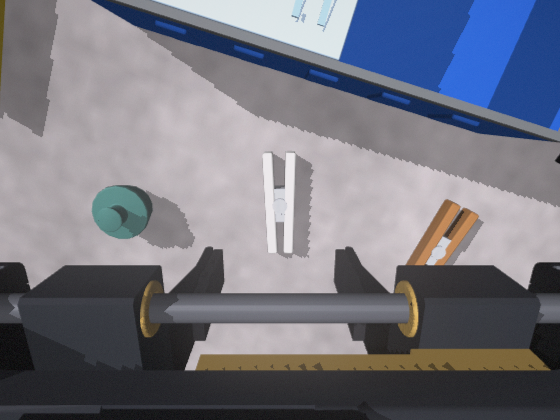

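View pics/t3.png

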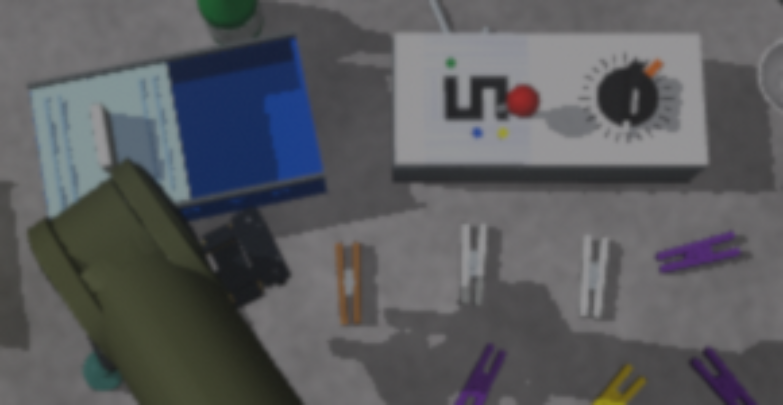

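```bash
python3 -c "
from h import *
to(.450,.2045,.004,23.4)"
```

```text
shift [ 0.0012 -0.      0.1243] rot [-0.08 -0.09 -0.7 ] dist 0.124
```

>>> arm_command(
  targets=[
    [[0.001,0,0.05,0,0,-0.7,-0.4],[0.001,0,0.09,0,0,-0.7,-0.4],[0.001,0,0.115,0,0,-0.7,-0.4],[0.001,0,0.124,0,0,-0.7,-0.4],[0.001,0,0.124,0,0,-0.7,1],[0.001,0,0.124,0,0,-0.7,1],[0.001,0,0.124,0,0,-0.7,1],[0.001,0,0.124,0,0,-0.7,1],[0.001,0,0.124,0,0,-0.7,1],[0.001,0,0.124,0,0,-0.7,1]],
  ],
  newtons=25,
)

```text
time_s: 8.85
tool_pos: [0.4491, 0.2029, 0.0043]
tool_rot: [180.0, -0.1, 23.3]
force: [-0.7, -0.4, 3.4]
grip_width: 0.0256
```

>>> arm_command(
  targets=[
    [[0,0,0,0,0,0,1],[0,0,0,0,0,0,1],[0,0,0,0,0,0,1],[0,0,-0.03,0,0,0,1],[0,0,-0.08,0,0,0,1],[0,0,-0.12,0,0,0,1],[0,0,-0.16,0,0,0,1],[0,0,-0.16,0,0,0,1]],
  ],
)

```text
time_s: 9.65
tool_pos: [0.4517, 0.2047, 0.1688]
tool_rot: [179.9, -0.6, 23.4]
force: [0.7, 0.5, -0.4]
grip_width: 0.0256
```

```bash
python3 -c "
from h import *
st();c=snap('wrist','w4.png')
to(.652,.132,.16,6.6);to(.652,.132,.045,6.6)"
```

```text
9.65 [0.4517 0.2047 0.1688] [179.87  -0.55  23.36] F [ 0.7  0.5 -0.4] w 0.0256
shift [0.1569 0.1457 0.0072] rot [ 0.06 -0.32 16.74] dist 0.214
shift [0.1563 0.1455 0.1222] rot [ 0.06 -0.32 16.74] dist 0.246
```

View pics/w4.png

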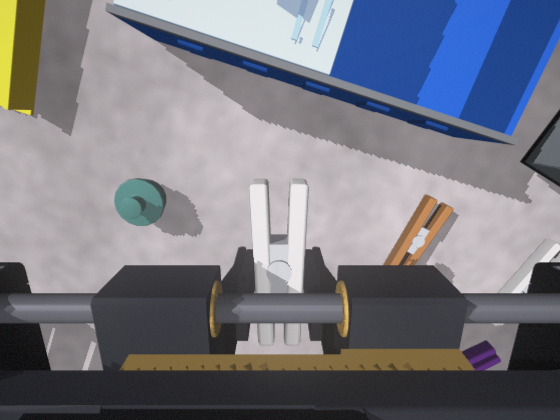

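>>> arm_command(
  targets=[
    [[0.157,0.146,0.005,0,0,16.7,1],[0.157,0.146,0.005,0,0,16.7,1],[0.157,0.146,0.005,0,0,16.7,1],[0.157,0.146,0.005,0,0,16.7,1],[0.157,0.146,0.005,0,0,16.7,1],[0.157,0.146,0.005,0,0,16.7,1],[0.157,0.146,0.055,0,0,16.7,1],[0.157,0.146,0.095,0,0,16.7,1],[0.157,0.146,0.125,0,0,16.7,1],[0.157,0.146,0.125,0,0,16.7,1]],
  ],
)

```text
time_s: 10.7
tool_pos: [0.6445, 0.1311, 0.0327]
tool_rot: [180.0, 0.7, 6.8]
force: [-0.8, 0.4, -0.5]
grip_width: 0.0258
```

```bash
python3 -c "
from h import *
st();c=snap('top');cv2.imwrite('pics/t4.png',cv2.resize(c['img'][140:290,150:440,::-1],None,fx=2.7,fy=2.7))"
```

```text
10.7 [0.6445 0.1311 0.0327] [179.97   0.66   6.8 ] F [-0.8  0.4 -0.5] w 0.0258
```

View pics/t4.png

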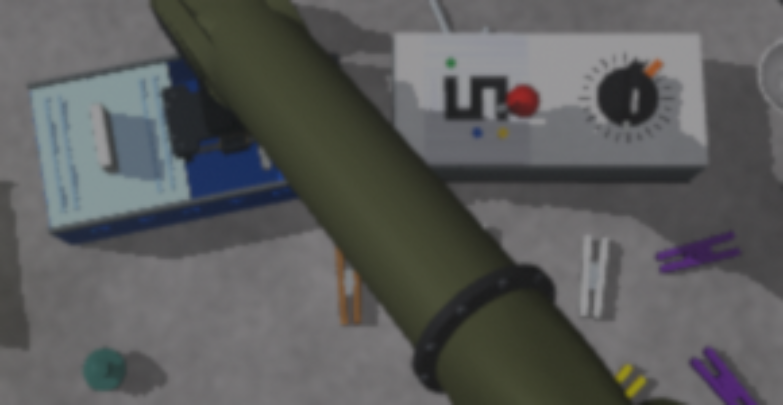

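>>> arm_command(
  targets=[
    [[0,0,0,0,0,0,0.1],[0,0,0,0,0,0,0.1],[0,0,0,0,0,0,0.1],[0,0,0,0,0,0,0.1],[0,0,0,0,0,0,0.1],[0,0,-0.05,0,0,0,0.1],[0,0,-0.1,0,0,0,0.1],[0,0,-0.14,0,0,0,-0.4],[0,0,-0.14,0,0,0,-0.4]],
  ],
)

```text
time_s: 11.65
tool_pos: [0.6541, 0.133, 0.1863]
tool_rot: [-179.9, -0.7, 6.7]
force: [0.8, 0.8, 0.3]
grip_width: 0.048
```

```bash
python3 -c "
from h import *
st();c=snap('wrist','w5.png')
to(.4745,-.0893,.13,-6.2)"
```

```text
11.65 [0.6541 0.133  0.1863] [-179.95   -0.69    6.66] F [0.8 0.8 0.3] w 0.048
shift [-0.2028  0.1993  0.0513] rot [-0.06 -0.4  12.86] dist 0.289
```

View pics/w5.png

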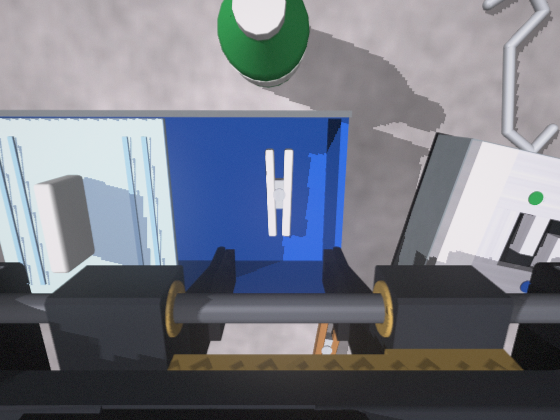

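>>> arm_command(
  targets=[
    [[-0.203,0.199,0.05,0,0,12.9,-0.4],[-0.203,0.199,0.05,0,0,12.9,-0.4],[-0.203,0.199,0.05,0,0,12.9,-0.4],[-0.203,0.199,0.05,0,0,12.9,-0.4],[-0.203,0.199,0.05,0,0,12.9,-0.4],[-0.203,0.199,0.05,0,0,12.9,-0.4],[-0.203,0.199,0.05,0,0,12.9,-0.4],[-0.203,0.199,0.05,0,0,12.9,-0.4],[-0.203,0.199,0.05,0,0,12.9,-0.4]],
  ],
)

```text
time_s: 12.6
tool_pos: [0.4723, -0.0889, 0.1284]
tool_rot: [-180.0, 0.0, -6.2]
force: [0.4, -0.8, 0.6]
grip_width: 0.0607
```

```bash
python3 -c "
from h import *
st();c=snap('wrist','w6.png');pins(c)
to(.4745,-.0893,.004,-6.2)"
```

```text
12.6 [ 0.4723 -0.0889  0.1284] [-1.7996e+02  1.0000e-02 -6.1600e+00] F [ 0.4 -0.8  0.6] w 0.0607
pin? [48. 59.] 1536 rect(cx,cy,L,W,ang) [608.3  94.7  78.8  53.1   6.6] hsv [110. 179.  79.] zmax 0.024
pin? [486.  82.] 236 rect(cx,cy,L,W,ang) [ 555.2 -260.1  118.6    1.3   84.4] hsv [107.  23.  58.] zmax 0.024
pin? [366.  83.] 121 rect(cx,cy,L,W,ang) [ 564.1 -168.5   62.3    0.7   83.8] hsv [105.  22.  61.] zmax 0.024
pin? [242.  85.] 243 rect(cx,cy,L,W,ang) [573.5 -72.6 127.4   1.2  84.4] hsv [108.  22.  61.] zmax 0.024
pin? [278. 201.] 2387 rect(cx,cy,L,W,ang) [473.4 -89.5  92.3  28.   -7.8] hsv [158.   4. 233.] zmax 0.018
pin? [429. 214.] 2769 rect(cx,cy,L,W,ang) [ 446.9 -219.4   92.2   30.9  -13. ] hsv [158.   4. 216.] zmax 0.018
pin? [123. 221.] 2456 rect(cx,cy,L,W,ang) [470.8  51.8  82.5  31.4  -3.8] hsv [ 13. 116. 187.] zmax 0.018
shift [0.002  0.0006 0.1245] rot [-0.05 -0.    0.09] dist 0.125
```

View pics/w6.png

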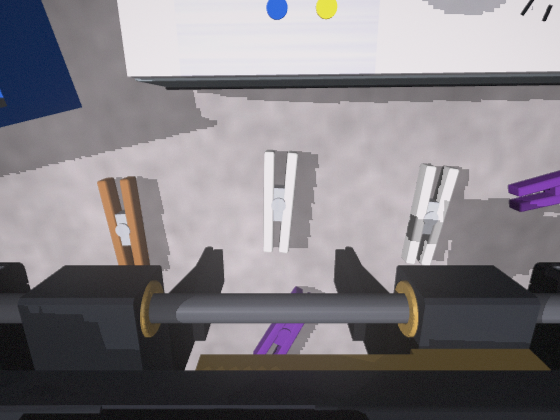

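>>> arm_command(
  targets=[
    [[0.001,0.001,0.05,0,0,1,-0.4],[0.001,0.001,0.09,0,0,1,-0.4],[0.001,0.001,0.115,0,0,1,-0.4],[0.001,0.001,0.124,0,0,1,-0.4],[0.001,0.001,0.124,0,0,1,1],[0.001,0.001,0.124,0,0,1,1],[0.001,0.001,0.124,0,0,1,1],[0.001,0.001,0.124,0,0,1,1],[0.001,0.001,0.124,0,0,1,1],[0.001,0.001,0.124,0,0,1,1]],
  ],
  newtons=25,
)

```text
time_s: 13.65
tool_pos: [0.4734, -0.0913, 0.0054]
tool_rot: [180.0, -0.1, -7.3]
force: [-0.8, 0.7, 2.4]
grip_width: 0.0258
```

>>> arm_command(
  targets=[
    [[0,0,0,0,0,0,1],[0,0,0,0,0,0,1],[0,0,0,0,0,0,1],[0,0,-0.03,0,0,0,1],[0,0,-0.08,0,0,0,1],[0,0,-0.12,0,0,0,1],[0,0,-0.16,0,0,0,1],[0,0,-0.16,0,0,0,1]],
  ],
)

```text
time_s: 14.45
tool_pos: [0.4765, -0.0918, 0.1701]
tool_rot: [179.8, -0.6, -7.2]
force: [0.7, -0.0, -0.5]
grip_width: 0.0254
```

```bash
python3 -c "
from h import *
st();c=snap('wrist','w7.png')
to(.6485,.165,.16,6.6)"
```

```text
14.45 [ 0.4765 -0.0918  0.1701] [179.84  -0.58  -7.25] F [ 0.7 -0.  -0.5] w 0.0254
shift [ 0.14   -0.2766  0.0074] rot [  0.15  -0.3  -13.86] dist 0.31
```

View pics/w7.png

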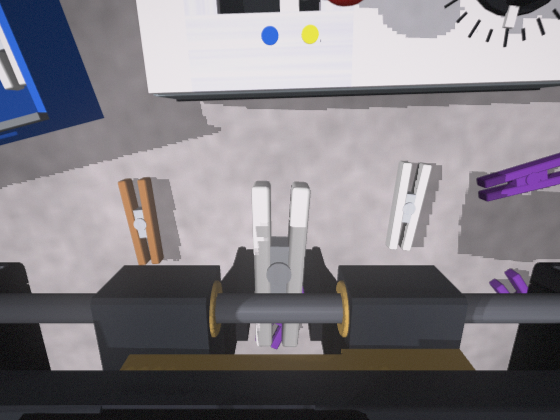

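>>> arm_command(
  targets=[
    [[0.14,-0.277,0.003,0,0,-13.8,1],[0.14,-0.277,0.003,0,0,-13.8,1],[0.14,-0.277,0.003,0,0,-13.8,1],[0.14,-0.277,0.003,0,0,-13.8,1],[0.14,-0.277,0.003,0,0,-13.8,1],[0.14,-0.277,0.003,0,0,-13.8,1],[0.14,-0.277,0.003,0,0,-13.8,1],[0.14,-0.277,0.003,0,0,-13.8,1],[0.14,-0.277,0.003,0,0,-13.8,1]],
  ],
)

```text
time_s: 15.4
tool_pos: [0.6456, 0.1648, 0.1599]
tool_rot: [179.9, 0.2, 6.6]
force: [-0.3, -0.7, -0.6]
grip_width: 0.0259
```

```bash
python3 -c "
from h import *
st()
to(.648,.168,.045,6.6)"
```

```text
15.4 [0.6456 0.1648 0.1599] [1.7992e+02 1.7000e-01 6.5600e+00] F [-0.3 -0.7 -0.6] w 0.0259
shift [ 0.0031 -0.003   0.1149] rot [ 0.08  0.17 -0.04] dist 0.115
```

>>> arm_command(
  targets=[
    [[0.004,-0.003,0.05,0,0,0,1],[0.004,-0.003,0.09,0,0,0,1],[0.004,-0.003,0.115,0,0,0,1],[0.004,-0.003,0.12,0,0,0,1],[0.004,-0.003,0.12,0,0,0,0.1],[0.004,-0.003,0.12,0,0,0,0.1],[0.004,-0.003,0.12,0,0,0,0.1],[0.004,-0.003,0.12,0,0,0,0.1],[0.004,-0.003,0.12,0,0,0,0.1],[0.004,-0.003,0.12,0,0,0,0.1]],
  ],
)

```text
time_s: 16.4
tool_pos: [0.6505, 0.1696, 0.0421]
tool_rot: [180.0, -0.0, 6.6]
force: [0.1, 0.4, 0.1]
grip_width: 0.0392
```

>>> arm_command(
  targets=[
    [[0,0,-0.05,0,0,0,0.1],[0,0,-0.1,0,0,0,0.1],[0,0,-0.14,0,0,0,-0.4],[0,0,-0.14,0,0,0,-0.4]],
  ],
)

```text
time_s: 16.8
tool_pos: [0.6536, 0.1716, 0.1892]
tool_rot: [-179.9, -0.7, 6.6]
force: [0.2, -0.3, 0.0]
grip_width: 0.0483
```

```bash
python3 -c "
from h import *
st();c=snap('wrist','w8.png');t=read_camera('top');pins(t)
to(.448,-.219,.17,-13)"
```

```text
16.8 [0.6536 0.1716 0.1892] [-179.9    -0.67    6.57] F [ 0.2 -0.3  0. ] w 0.0483
pin? [309. 131.] 86 rect(cx,cy,L,W,ang) [816.1 -81.6 126.7  35.9  14.9] hsv [105.  15. 125.] zmax 0.014
pin? [446. 168.] 359 rect(cx,cy,L,W,ang) [ 657.4 -488.2   83.3   81.6   -9.6] hsv [135.   4. 139.] zmax 0.024
pin? [117. 209.] 60 rect(cx,cy,L,W,ang) [618.6 541.7 115.1   8.9 -84.7] hsv [ 25. 179.  77.] zmax 0.024
pin? [369. 242.] 216 rect(cx,cy,L,W,ang) [ 448.7 -219.1   90.5   27.8  -13.5] hsv [120.   2. 139.] zmax 0.02
pin? [408. 233.] 208 rect(cx,cy,L,W,ang) [ 464.8 -340.3   91.2   27.2  -81.3] hsv [136. 146. 107.] zmax 0.021
pin? [419. 283.] 242 rect(cx,cy,L,W,ang) [ 314.7 -350.3   91.6   28.8   33.6] hsv [136.  159.  105.5] zmax 0.022
pin? [378. 286.] 187 rect(cx,cy,L,W,ang) [ 316.1 -225.7   72.5   28.6  -50.2] hsv [ 28. 205. 142.] zmax 0.022
pin? [457. 303.] 95 rect(cx,cy,L,W,ang) [ 246.3 -453.7   89.2   15.3    0.9] hsv [150.   4.  70.] zmax 0.024
pin? [496. 305.] 356 rect(cx,cy,L,W,ang) [ 230.8 -564.5   80.5   63.    89.8] hsv [150.   4.  65.] zmax 0.024
shift [-0.2459  0.3631  0.0123] rot [-1.000e-02 -1.300e-01  1.957e+01] dist 0.439
```

View pics/w8.png

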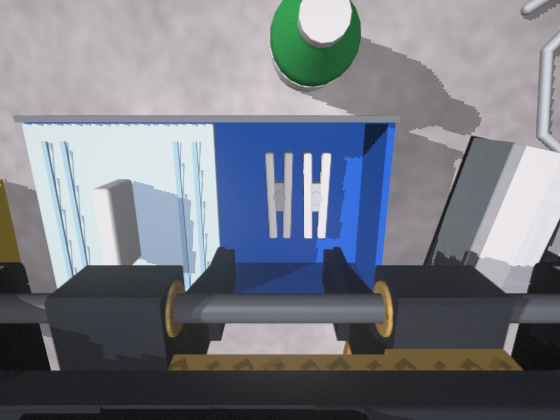

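>>> arm_command(
  targets=[
    [[-0.246,0.363,0.05,0,0,19.5,-0.4],[-0.246,0.363,0.05,0,0,19.5,-0.4],[-0.246,0.363,0.05,0,0,19.5,-0.4],[-0.246,0.363,0.05,0,0,19.5,-0.4],[-0.246,0.363,0.05,0,0,19.5,-0.4],[-0.246,0.363,0.05,0,0,19.5,-0.4],[-0.246,0.363,0.05,0,0,19.5,-0.4],[-0.246,0.363,0.05,0,0,19.5,-0.4],[-0.246,0.363,0.05,0,0,19.5,-0.4],[-0.246,0.363,0.05,0,0,19.5,-0.4]],
  ],
)

```text
time_s: 17.9
tool_pos: [0.4417, -0.2253, 0.1289]
tool_rot: [179.9, 0.3, -13.6]
force: [0.7, 0.3, -0.6]
grip_width: 0.061
```

```bash
python3 -c "
from h import *
st();c=snap('wrist','w9.png');pins(c)
to(.448,-.219,.005,-13)"
```

```text
17.9 [ 0.4417 -0.2253  0.1289] [179.91   0.34 -13.58] F [ 0.7  0.3 -0.6] w 0.061
pin? [409. 149.] 2998 rect(cx,cy,L,W,ang) [ 462.8 -342.3   92.5   29.3  -81.8] hsv [137. 156. 179.] zmax 0.018
pin? [272. 197.] 2403 rect(cx,cy,L,W,ang) [ 446.8 -220.6   91.7   27.9  -13.6] hsv [158.   4. 231.] zmax 0.018
pin? [299. 337.] 988 rect(cx,cy,L,W,ang) [ 300.6 -211.4   63.1   28.   -50.4] hsv [ 27. 174. 228.] zmax 0.018
shift [ 0.0038 -0.0036  0.1244] rot [-0.03  0.25 -0.35] dist 0.125
```

View pics/w9.png

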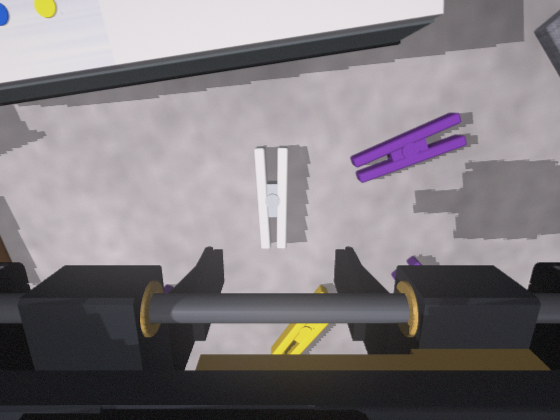

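>>> arm_command(
  targets=[
    [[0,0,0,0,0,0,-0.4],[0,0,0,0,0,0,-0.4]],
  ],
)

```text
time_s: 18.15
tool_pos: [0.4478, -0.2175, 0.1311]
tool_rot: [-179.9, 0.0, -12.8]
force: [0.3, -0.0, -0.3]
grip_width: 0.0609
```

```bash
python3 -c "
from h import *
st();c=snap('wrist');pins(c)
to(.4475,-.2200,.005,-13.5)"
```

```text
18.15 [ 0.4478 -0.2175  0.1311] [-1.7995e+02  4.0000e-02 -1.2780e+01] F [ 0.3 -0.  -0.3] w 0.0609
pin? [419. 156.] 2926 rect(cx,cy,L,W,ang) [ 462.6 -342.1   92.8   29.7  -81.2] hsv [137. 156. 180.] zmax 0.018
pin? [283. 201.] 2336 rect(cx,cy,L,W,ang) [ 446.7 -221.1   92.2   27.6  -12.8] hsv [158.   4. 232.] zmax 0.018
pin? [308. 337.] 1027 rect(cx,cy,L,W,ang) [ 303.8 -214.7   65.    29.1  -49.5] hsv [ 28. 174. 228.] zmax 0.018
shift [1.000e-04 2.600e-03 1.263e-01] rot [-0.04  0.03  0.74] dist 0.126
```

>>> arm_command(
  targets=[
    [[0,0.003,0.05,0,0,0.4,-0.4],[0,0.003,0.09,0,0,0.4,-0.4],[0,0.003,0.115,0,0,0.4,-0.4],[0,0.003,0.126,0,0,0.4,-0.4],[0,0.003,0.126,0,0,0.4,1],[0,0.003,0.126,0,0,0.4,1],[0,0.003,0.126,0,0,0.4,1],[0,0.003,0.126,0,0,0.4,1],[0,0.003,0.126,0,0,0.4,1],[0,0.003,0.126,0,0,0.4,1]],
  ],
  newtons=25,
)

```text
time_s: 19.2
tool_pos: [0.4472, -0.2226, 0.0065]
tool_rot: [180.0, -0.1, -13.3]
force: [-0.7, 0.0, 3.3]
grip_width: 0.0259
```

>>> arm_command(
  targets=[
    [[0,0,0,0,0,0,1],[0,0,0,0,0,0,1],[0,0,0,0,0,0,1],[0,0,-0.03,0,0,0,1],[0,0,-0.08,0,0,0,1],[0,0,-0.12,0,0,0,1],[0,0,-0.16,0,0,0,1],[0,0,-0.16,0,0,0,1],[0,0,-0.16,0,0,0,1]],
  ],
)

```text
time_s: 20.1
tool_pos: [0.4469, -0.2224, 0.1661]
tool_rot: [179.9, -0.1, -13.4]
force: [-0.6, 0.0, -1.1]
grip_width: 0.0257
```

```bash
python3 -c "
from h import *
st();c=snap('wrist','w10.png')
to(.653,.150,.165,6.6)"
```

```text
20.1 [ 0.4469 -0.2224  0.1661] [ 1.7994e+02 -7.0000e-02 -1.3350e+01] F [-0.6  0.  -1.1] w 0.0257
shift [ 1.155e-01 -4.098e-01 -3.000e-04] rot [-1.000e-02  7.000e-02 -1.995e+01] dist 0.426
```

View pics/w10.png

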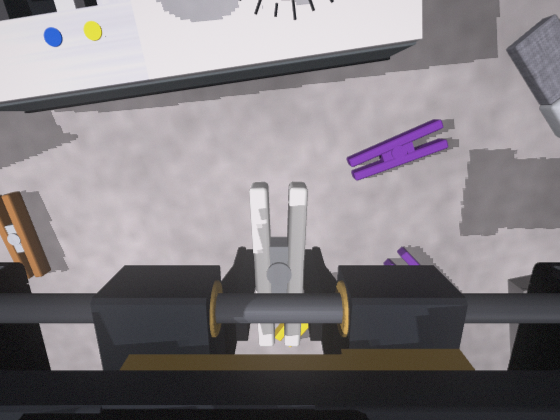

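>>> arm_command(
  targets=[
    [[0.115,-0.41,-0.002,0,0,-20,1],[0.115,-0.41,-0.002,0,0,-20,1],[0.115,-0.41,-0.002,0,0,-20,1],[0.115,-0.41,-0.002,0,0,-20,1],[0.115,-0.41,-0.002,0,0,-20,1],[0.115,-0.41,-0.002,0,0,-20,1],[0.115,-0.41,-0.002,0,0,-20,1],[0.115,-0.41,-0.002,0,0,-20,1],[0.115,-0.41,-0.002,0,0,-20,1],[0.115,-0.41,-0.002,0,0,-20,1]],
  ],
)

```text
time_s: 21.15
tool_pos: [0.6517, 0.1564, 0.1644]
tool_rot: [-179.7, 0.2, 7.1]
force: [-0.2, 0.4, -0.7]
grip_width: 0.0254
```

>>> arm_command(
  targets=[
    [[0,0,0,0,0,0,1],[0,0,0,0,0,0,1]],
  ],
)

```text
time_s: 21.35
tool_pos: [0.6525, 0.1482, 0.1661]
tool_rot: [179.9, 0.2, 6.6]
force: [-0.6, -0.8, -0.4]
grip_width: 0.0259
```

```bash
python3 -c "
from h import *
st();snap('wrist','w11.png')
to(.651,.152,.047,6.6)"
```

```text
21.35 [0.6525 0.1482 0.1661] [1.7991e+02 1.5000e-01 6.5700e+00] F [-0.6 -0.8 -0.4] w 0.0259
shift [-0.001  -0.0045  0.1196] rot [ 0.09  0.1  -0.07] dist 0.12
```

View pics/w11.png

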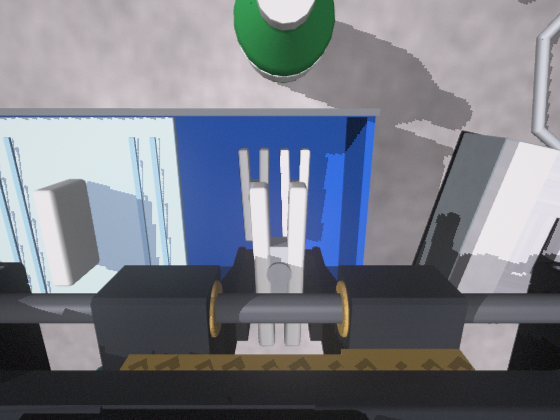

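>>> arm_command(
  targets=[
    [[-0.001,-0.003,0.05,0,0,0,1],[-0.001,-0.003,0.09,0,0,0,1],[-0.001,-0.003,0.115,0,0,0,1],[-0.001,-0.003,0.12,0,0,0,1],[-0.001,-0.003,0.12,0,0,0,0.1],[-0.001,-0.003,0.12,0,0,0,0.1],[-0.001,-0.003,0.12,0,0,0,0.1],[-0.001,-0.003,0.12,0,0,0,0.1],[-0.001,-0.003,0.12,0,0,0,0.1],[-0.001,-0.003,0.12,0,0,0,0.1]],
  ],
)

```text
time_s: 22.4
tool_pos: [0.652, 0.1532, 0.0481]
tool_rot: [180.0, -0.0, 6.7]
force: [0.7, -0.3, -0.7]
grip_width: 0.039
```

>>> arm_command(
  targets=[
    [[0,0,-0.05,0,0,0,0.1],[0,0,-0.1,0,0,0,0.1],[0,0,-0.14,0,0,0,-0.4],[0,0,-0.14,0,0,0,-0.4],[0,0,-0.14,0,0,0,-0.4]],
  ],
)

```text
time_s: 22.9
tool_pos: [0.6523, 0.1534, 0.1888]
tool_rot: [180.0, -0.1, 6.7]
force: [0.3, -0.2, -0.6]
grip_width: 0.0552
```

```bash
python3 -c "
from h import *
st();c=snap('wrist','w12.png');P=cloud(c)
m=(P[...,2]>.112)&(P[...,2]<.14)&(P[...,1]>.23)&(P[...,1]<.4)&(P[...,0]>.5)&(P[...,0]<.72)
print('handle',rect(P,m))
to(.632,.298,.19,6.6)"
```

```text
22.9 [0.6523 0.1534 0.1888] [ 1.7999e+02 -1.3000e-01  6.6700e+00] F [ 0.3 -0.2 -0.6] w 0.0552
handle (array([632.7, 298. ,  68.6,  14.8,   6.4]), 2344)
shift [-0.0025 -0.1465 -0.0031] rot [0.04 0.05 0.06] dist 0.147
```

View pics/w12.png

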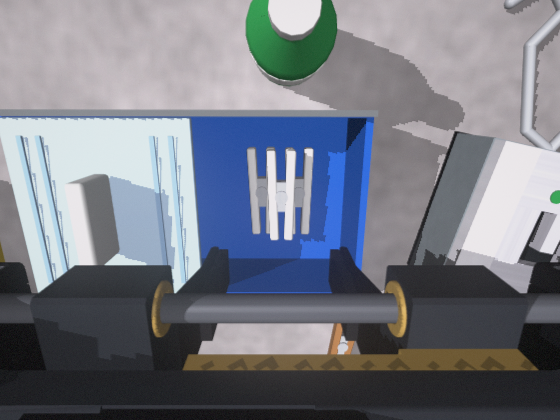

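>>> arm_command(
  targets=[
    [[-0.002,-0.148,0,0,0,0,-0.4],[-0.002,-0.148,0,0,0,0,-0.4],[-0.002,-0.148,0,0,0,0,-0.4],[-0.002,-0.148,0,0,0,0,-0.4],[-0.002,-0.148,0,0,0,0,-0.4],[-0.002,-0.148,0,0,0,0,-0.4]],
  ],
)

```text
time_s: 23.55
tool_pos: [0.6328, 0.2978, 0.1857]
tool_rot: [179.9, 0.1, 6.6]
force: [0.4, -0.2, -0.6]
grip_width: 0.0613
```

```bash
python3 -c "
from h import *
st();c=snap('wrist');P=cloud(c)
m=(P[...,2]>.118)&(P[...,2]<.14)&(P[...,1]>.23)&(P[...,1]<.4)&(P[...,0]>.5)&(P[...,0]<.72)
print('handle',rect(P,m))
to(.632,.297,.092,6.6);snap('scene','s1.png')"
```

```text
23.55 [0.6328 0.2978 0.1857] [1.7987e+02 1.3000e-01 6.5700e+00] F [ 0.4 -0.2 -0.6] w 0.0613
handle (array([631.9, 298.6,  69.8,  13.8,   6.9]), 1737)
shift [-0.0012 -0.0001  0.0942] rot [ 0.12  0.09 -0.1 ] dist 0.094
```

View pics/s1.png

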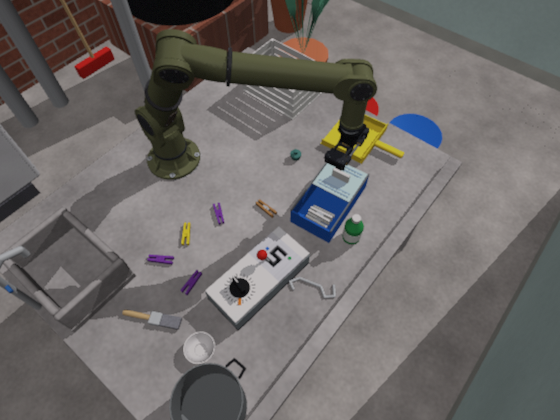

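No white pins remain on the shelf; wooden at (266,208). Now grip the handle and close.

>>> arm_command(
  targets=[
    [[-0.001,0,0.05,0,0,0,-0.4],[-0.001,0,0.08,0,0,0,-0.4],[-0.001,0,0.094,0,0,0,-0.4],[-0.001,0,0.094,0,0,0,1],[-0.001,0,0.094,0,0,0,1],[-0.001,0,0.094,0,0,0,1],[-0.001,0,0.094,0,0,0,1],[-0.001,0,0.094,0,0,0,1],[-0.001,0,0.094,0,0,0,1],[-0.001,0,0.094,0,0,0,1]],
  ],
)

```text
time_s: 24.65
tool_pos: [0.6321, 0.2982, 0.094]
tool_rot: [179.8, 0.0, 6.6]
force: [-2.7, -0.2, 3.2]
grip_width: 0.0135
```

>>> arm_command(
  targets=[
    [[0,0,0,0,0,0,1],[0,0,0,0,0,0,1],[0,0,0,0,0,0,1],[0,0,0,0,0,0,1]],
  ],
)

```text
time_s: 25.05
tool_pos: [0.632, 0.2983, 0.094]
tool_rot: [179.9, 0.0, 6.6]
force: [-1.1, -5.7, 5.1]
grip_width: 0.014
```

>>> arm_command(
  targets=[
    [[0,0.02,0,0,0,0,1],[0,0.04,0,0,0,0,1],[0,0.06,0,0,0,0,1],[0,0.08,0,0,0,0,1],[0,0.1,0,0,0,0,1],[0,0.115,0,0,0,0,1],[0,0.13,0,0,0,0,1],[0,0.138,0,0,0,0,1],[0,0.144,0,0,0,0,1],[0,0.144,0,0,0,0,1]],
  ],
)

```text
time_s: 26.05
tool_pos: [0.6484, 0.1554, 0.094]
tool_rot: [179.9, 0.0, 6.6]
force: [-3.0, -2.2, 5.4]
grip_width: 0.014
```

>>> arm_command(
  targets=[
    [[0,0.003,0,0,0,0,1],[0,0.005,0,0,0,0,1],[0,0.005,0,0,0,0,1]],
  ],
)

```text
time_s: 26.35
tool_pos: [0.6487, 0.1532, 0.094]
tool_rot: [-179.9, -0.0, 6.7]
force: [-2.4, 2.6, 5.2]
grip_width: 0.0139
```

```bash
python3 -c "
from h import *
st();snap('wrist','w13.png')"
```

```text
26.35 [0.6487 0.1532 0.094 ] [-1.7991e+02 -1.0000e-02  6.7300e+00] F [-2.4  2.6  5.2] w 0.0139
```

View pics/w13.png

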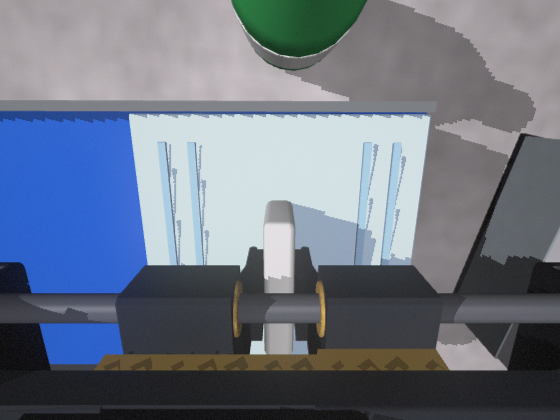

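>>> arm_command(
  targets=[
    [[0,0.004,0,0,0,0,1],[0,0.006,0,0,0,0,1],[0,0.006,0,0,0,0,1],[0,0.006,0,0,0,0,1]],
  ],
)

```text
time_s: 26.8
tool_pos: [0.6487, 0.1532, 0.094]
tool_rot: [-179.5, -0.1, 6.9]
force: [-1.2, 11.3, 2.0]
grip_width: 0.0141
```

>>> arm_command(
  targets=[
    [[0,0,0,0,0,0,-0.4],[0,0,0,0,0,0,-0.4],[0,-0.004,0,0,0,0,-0.4],[0,-0.006,0,0,0,0,-0.4],[0,-0.006,0,0,0,0,-0.4],[0,-0.006,-0.05,0,0,0,-0.4],[0,-0.006,-0.1,0,0,0,-0.4],[0,-0.006,-0.15,0,0,0,-0.4],[0,-0.006,-0.15,0,0,0,-0.4]],
  ],
)

```text
time_s: 27.7
tool_pos: [0.6525, 0.153, 0.2521]
tool_rot: [-179.9, -0.8, 6.6]
force: [0.0, 0.9, -0.0]
grip_width: 0.0605
```

```bash
python3 -c "
from h import *
st();c=snap('wrist','w14.png');P=cloud(c)
m=(P[...,2]>.118)&(P[...,2]<.14)&(P[...,1]<.23)&(P[...,1]>.1)&(P[...,0]>.5)&(P[...,0]<.7)
print('handle',rect(P,m))
to(.56,-.14,.25,-5.3)"
```

```text
27.7 [0.6525 0.153  0.2521] [-179.94   -0.76    6.61] F [ 0.   0.9 -0. ] w 0.0605
handle (array([648.9, 153.5,  68.8,  13.4,   6.2]), 1081)
shift [-0.1241  0.2798 -0.0028] rot [-0.06 -0.45 11.91] dist 0.306
```

View pics/w14.png

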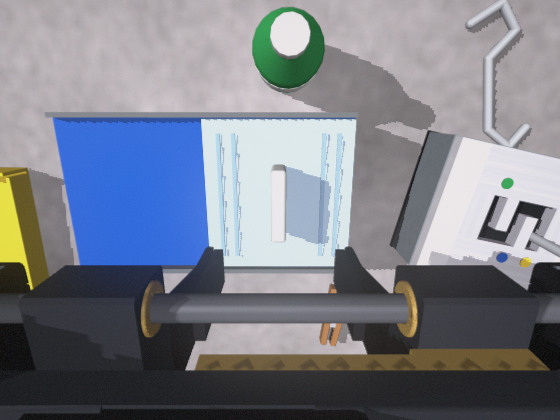

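>>> arm_command(
  targets=[
    [[-0.124,0.28,-0.01,0,0,12,-0.4],[-0.124,0.28,-0.01,0,0,12,-0.4],[-0.124,0.28,-0.01,0,0,12,-0.4],[-0.124,0.28,-0.01,0,0,12,-0.4],[-0.124,0.28,-0.01,0,0,12,-0.4],[-0.124,0.28,-0.01,0,0,12,-0.4],[-0.124,0.28,-0.01,0,0,12,-0.4],[-0.124,0.28,-0.01,0,0,12,-0.4],[-0.124,0.28,-0.01,0,0,12,-0.4],[-0.124,0.28,-0.01,0,0,12,-0.4]],
  ],
)

```text
time_s: 28.75
tool_pos: [0.5587, -0.1383, 0.2533]
tool_rot: [-179.9, 0.0, -5.1]
force: [-0.9, 0.6, -0.5]
grip_width: 0.0607
```

```bash
cat >> h.py <<'E'
def sphere(c,verbose=True):
    from scipy.optimize import least_squares
    P=cloud(c);hsv=cv2.cvtColor(c['img'],cv2.COLOR_RGB2HSV);H,S,V=[hsv[...,i] for i in range(3)]
    red=((H<6)|(H>173))&(S>110)&(P[...,2]>.09)&(P[...,2]<.17)&(P[...,0]>.5)
    red=cv2.erode(red.astype(np.uint8),np.ones((3,3)))>0
    Q=P[red]; f=lambda p:np.linalg.norm(Q-p,axis=1)-.018
    s=least_squares(f,Q.mean(0)-[0,0,.012],loss='soft_l1',f_scale=.001); 
    print('ball',np.round(s.x,4),len(Q),'rms',np.sqrt(np.mean(s.fun**2)).round(4)); return s.x
E
python3 -c "
from h import *
st();c=snap('wrist','w15.png');P=cloud(c);sphere(c)
m=(abs(P[...,2]-.08)<.005)&(P[...,1]<.03)&(P[...,1]>-.5)&(P[...,0]>.5)
m=cv2.morphologyEx(m.astype(np.uint8),cv2.MORPH_OPEN,np.ones((5,5)))>0
print('console',rect(P,m))
hsv=cv2.cvtColor(c['img'],cv2.COLOR_RGB2HSV);H,S,V=[hsv[...,i] for i in range(3)]
for n,k in [('green',(H>50)&(H<80)),('blue',(H>100)&(H<125)),('yellow',(H>22)&(H<35)),('orange',(H>6)&(H<18))]:
  k=k&(S>120)&(abs(P[...,2]-.081)<.006)&(P[...,0]>.55)&(P[...,1]<.02)
  print(n,k.sum(),np.median(P[k],0).round(4))
"
```

```text
28.75 [ 0.5587 -0.1383  0.2533] [-1.7995e+02  3.0000e-02 -5.1300e+00] F [-0.9  0.6 -0.5] w 0.0607
ball [ 0.625  -0.1484  0.1264] 1182 rms 0.0005
console (array([ 639.2, -186. ,  341.3,  150.5,   84.4]), 47910)
green 115 [ 0.6893 -0.0824  0.0805]
blue 98 [ 0.6071 -0.1024  0.0805]
yellow 98 [ 0.6043 -0.1302  0.0801]
orange 215 [ 0.6634 -0.3062  0.0822]
```

View pics/w15.png

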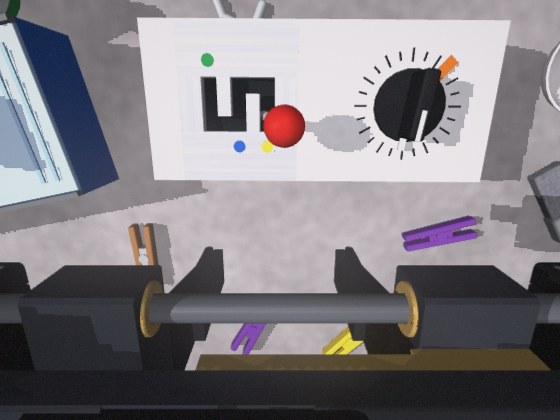

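```bash
python3 -c "
from h import *
st();sphere(read_camera('wrist'));to(.625,-.1482,.18,-5.5)
"
```

```text
28.8 [ 0.5587 -0.1383  0.2534] [-1.7996e+02  2.0000e-02 -5.1300e+00] F [0.1 0.6 0.7] w 0.0609
ball [ 0.6249 -0.1484  0.1264] 1193 rms 0.0005
shift [0.0669 0.0036 0.0734] rot [-0.03  0.01  0.36] dist 0.099
```

>>> arm_command(
  targets=[
    [[0.04,0.004,0.04,0,0,0.4,-0.4],[0.067,0.004,0.073,0,0,0.4,-0.4],[0.067,0.004,0.073,0,0,0.4,-0.4],[0.067,0.004,0.073,0,0,0.4,-0.4],[0.067,0.004,0.073,0,0,0.4,-0.4]],
  ],
)

```text
time_s: 29.35
tool_pos: [0.6253, -0.1499, 0.1826]
tool_rot: [180.0, -0.1, -5.7]
force: [0.1, -0.5, 0.6]
grip_width: 0.0611
```

```bash
python3 -c "
from h import *
st();to(.625,-.1484,.1075,-5.5);snap('wrist','w16.png')
"
```

```text
29.35 [ 0.6253 -0.1499  0.1826] [ 1.7997e+02 -1.4000e-01 -5.6500e+00] F [ 0.1 -0.5  0.6] w 0.0611
shift [-0.0006 -0.0015  0.0751] rot [ 0.03 -0.14 -0.15] dist 0.075
```

View pics/w16.png

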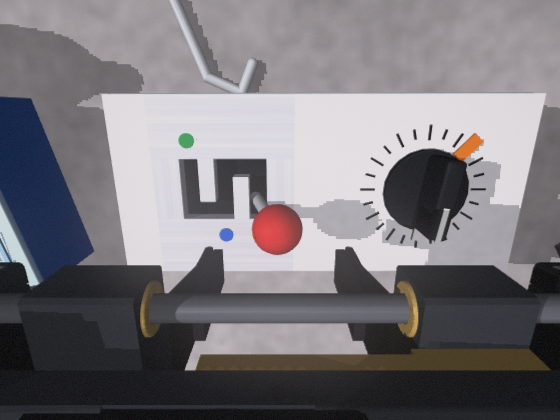

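>>> arm_command(
  targets=[
    [[-0.001,-0.001,0.03,0,0,0,-0.4],[-0.001,-0.001,0.06,0,0,0,-0.4],[-0.001,-0.001,0.075,0,0,0,-0.4],[-0.001,-0.001,0.075,0,0,0,-0.4],[-0.001,-0.001,0.075,0,0,0,1],[-0.001,-0.001,0.075,0,0,0,1],[-0.001,-0.001,0.075,0,0,0,1],[-0.001,-0.001,0.075,0,0,0,1],[-0.001,-0.001,0.075,0,0,0,1],[-0.001,-0.001,0.075,0,0,0,1]],
  ],
  newtons=12,
)

```text
time_s: 30.4
tool_pos: [0.6244, -0.1498, 0.1065]
tool_rot: [180.0, -0.1, -5.7]
force: [-0.2, -0.1, 3.8]
grip_width: 0.035
```

```bash
cat >> h.py <<'E'
G=np.array([.6477,-.1056]); YC=np.radians(-5.5)
def gc(p=None):
    p=get_obs()['tool_pos'] if p is None else p
    d=np.array(p[:2])-G; e=np.array([np.cos(YC),np.sin(YC)]); print('gate xy mm',np.round([d@e*1000,d@np.array([-e[1],e[0]])*1000],1),'z',round(p[2],4))
E
python3 -c "
from h import *
st();gc();sphere(snap('wrist'))
"
```

```text
30.4 [ 0.6244 -0.1498  0.1065] [ 1.7999e+02 -8.0000e-02 -5.7400e+00] F [-0.2 -0.1  3.8] w 0.035
gate xy mm [-19.  -46.3] z 0.1065
ball [ 0.6247 -0.1499  0.1261] 2364 rms 0.0005
```

>>> arm_command(
  targets=[
    [[0.008,-0.001,-0.001,0,0,0,1],[0.016,-0.001,-0.001,0,0,0,1],[0.024,-0.001,-0.001,0,0,0,1],[0.032,-0.001,-0.001,0,0,0,1],[0.04,-0.001,0,0,0,0,1],[0.046,-0.001,0.001,0,0,0,1],[0.048,-0.001,0.002,0,0,0,1],[0.048,-0.001,0.002,0,0,0,1],[0.048,-0.001,0.002,0,0,0,1]],
  ],
)

```text
time_s: 31.35
tool_pos: [0.6723, -0.1538, 0.1038]
tool_rot: [180.0, -0.1, -5.7]
force: [2.2, -2.5, 3.1]
grip_width: 0.0347
```

```bash
python3 -c "
from h import *
st();gc();gc(sphere(snap('wrist','w17.png')))
"
```

```text
31.35 [ 0.6723 -0.1538  0.1038] [ 1.7999e+02 -9.0000e-02 -5.7300e+00] F [ 2.2 -2.5  3.1] w 0.0347
gate xy mm [ 29.1 -45.6] z 0.1038
ball [ 0.6726 -0.1539  0.1242] 2110 rms 0.0005
gate xy mm [ 29.4 -45.7] z 0.1242
```

View pics/w17.png

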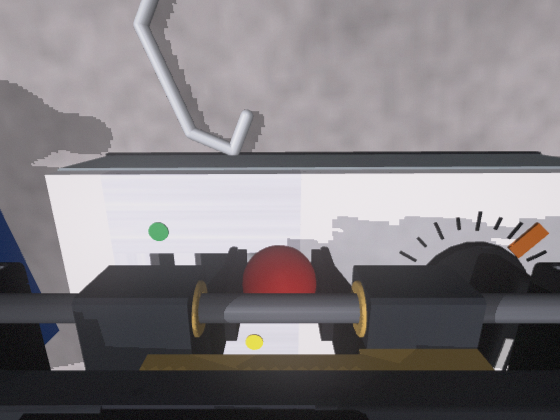

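>>> arm_command(
  targets=[
    [[0,-0.008,-0.002,0,0,0,1],[0,-0.016,-0.004,0,0,0,1],[0,-0.024,-0.005,0,0,0,1],[0,-0.032,-0.006,0,0,0,1],[0,-0.04,-0.007,0,0,0,1],[0,-0.045,-0.007,0,0,0,1],[0,-0.046,-0.007,0,0,0,1],[0,-0.046,-0.007,0,0,0,1],[0,-0.046,-0.007,0,0,0,1]],
  ],
)

```text
time_s: 32.3
tool_pos: [0.6756, -0.1072, 0.1101]
tool_rot: [-179.9, 0.1, -5.7]
force: [-1.7, 0.7, -2.3]
grip_width: 0.0347
```

```bash
python3 -c "
from h import *
st();gc();gc(sphere(snap('wrist','w18.png')))
"
```

```text
32.3 [ 0.6756 -0.1072  0.1101] [-1.7994e+02  9.0000e-02 -5.7300e+00] F [-1.7  0.7 -2.3] w 0.0347
gate xy mm [27.9  1.1] z 0.1101
ball [ 0.6758 -0.1072  0.1315] 2102 rms 0.0005
gate xy mm [28.1  1.1] z 0.1315
```

>>> arm_command(
  targets=[
    [[-0.008,0.001,-0.001,0,0,0,1],[-0.016,0.001,-0.002,0,0,0,1],[-0.024,0.001,-0.003,0,0,0,1],[-0.032,0.001,-0.003,0,0,0,1],[-0.04,0.001,-0.002,0,0,0,1],[-0.048,0.001,-0.001,0,0,0,1],[-0.054,0.001,0,0,0,0,1],[-0.058,0.001,0.001,0,0,0,1],[-0.058,0.001,0.001,0,0,0,1],[-0.058,0.001,0.001,0,0,0,1]],
  ],
)

```text
time_s: 33.35
tool_pos: [0.6185, -0.1031, 0.1104]
tool_rot: [180.0, -0.0, -5.7]
force: [-1.2, 1.6, 1.0]
grip_width: 0.0347
```

```bash
python3 -c "
from h import *
st();gc();gc(sphere(snap('wrist','w19.png')))
"
```

```text
33.35 [ 0.6185 -0.1031  0.1104] [ 1.7998e+02 -1.0000e-02 -5.7400e+00] F [-1.2  1.6  1. ] w 0.0347
gate xy mm [-29.4  -0.3] z 0.1104
ball [ 0.6183 -0.103   0.1316] 2264 rms 0.0005
gate xy mm [-29.5  -0.2] z 0.1316
```

View pics/w19.png

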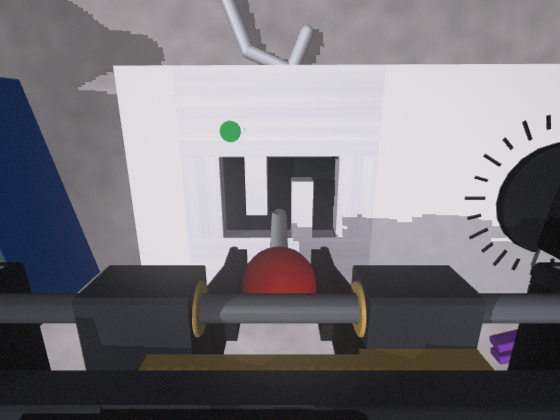

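At FILL (-29.5, -0.2). Pause over a second, release.

>>> arm_command(
  targets=[
    [[0,0,0,0,0,0,1],[0,0,0,0,0,0,1],[0,0,0,0,0,0,1],[0,0,0,0,0,0,1],[0,0,0,0,0,0,1],[0,0,0,0,0,0,1],[0,0,0,0,0,0,1],[0,0,0,0,0,0,1],[0,0,0,0,0,0,1],[0,0,0,0,0,0,1]],
  ],
)

```text
time_s: 34.4
tool_pos: [0.6189, -0.1031, 0.1103]
tool_rot: [180.0, -0.1, -5.7]
force: [-0.9, 1.7, 5.4]
grip_width: 0.0345
```

>>> arm_command(
  targets=[
    [[0,0,0,0,0,0,1],[0,0,0,0,0,0,1],[0,0,0,0,0,0,1],[0,0,0,0,0,0,-0.4],[0,0,0,0,0,0,-0.4],[0,0,0,0,0,0,-0.4],[0,0,0,0,0,0,-0.4],[0,0,0,0,0,0,-0.4],[0,0,-0.04,0,0,0,-0.4],[0,0,-0.09,0,0,0,-0.4]],
  ],
)

```text
time_s: 35.4
tool_pos: [0.6164, -0.1032, 0.1979]
tool_rot: [-180.0, 0.3, -5.7]
force: [0.0, 0.4, 0.2]
grip_width: 0.0609
```

```bash
python3 -c "
from h import *
st();gc();to(.56,-.27,.24,-8)
"
```

```text
35.4 [ 0.6164 -0.1032  0.1979] [-179.96    0.34   -5.74] F [0.  0.4 0.2] w 0.0609
gate xy mm [-31.4  -0.6] z 0.1979
shift [-0.0397  0.1716 -0.042 ] rot [-0.04  0.34  2.26] dist 0.181
```

>>> arm_command(
  targets=[
    [[-0.04,0.172,-0.042,0,0,2,-0.4],[-0.04,0.172,-0.042,0,0,2,-0.4],[-0.04,0.172,-0.042,0,0,2,-0.4],[-0.04,0.172,-0.042,0,0,2,-0.4],[-0.04,0.172,-0.042,0,0,2,-0.4],[-0.04,0.172,-0.042,0,0,2,-0.4],[-0.04,0.172,-0.042,0,0,2,-0.4]],
  ],
)

```text
time_s: 36.1
tool_pos: [0.5619, -0.2682, 0.2414]
tool_rot: [-179.9, 0.0, -7.6]
force: [0.6, 0.7, -0.5]
grip_width: 0.0608
```

```bash
cat >> h.py <<'E'
def dial(c):
    P=cloud(c);hsv=cv2.cvtColor(c['img'],cv2.COLOR_RGB2HSV);H,S,V=[hsv[...,i] for i in range(3)]
    reg=(abs(P[...,0]-.632)<.08)&(abs(P[...,1]+.27)<.08)
    bar=reg&(P[...,2]>.106)&(P[...,2]<.14); r,_=rect(P,bar); print('bar',r,'z',np.percentile(P[bar][:,2],90).round(4))
    org=reg&(H>6)&(H<18)&(S>120)&(P[...,2]>.07)&(P[...,2]<.09); ro,_=rect(P,org); m=np.mean(P[org],0)[:2]; print('mark',ro,np.round(m,4))
    ce=r[:2]/1000
    d=ro[:2]/1000-ce; print('mark from bar ctr: r',np.linalg.norm(d).round(4),'ang',np.degrees(np.arctan2(d[1],d[0])).round(1))
    wh=reg&(S<60)&(V>190)&(P[...,2]>.092)
    # white pointer line on the dial
    if wh.sum()>10:
        q=P[wh]; d=q.mean(0)[:2]-ce; print('white n',wh.sum(),q.mean(0).round(4),'ang',np.degrees(np.arctan2(d[1],d[0])).round(1),'r',np.linalg.norm(d).round(4))
    return r
E
python3 -c "
from h import *
st();c=snap('wrist','w20.png');np.savez('w20.npz',**c);gc(sphere(c));dial(c)
cv2.imwrite('pics/w20c.png',cv2.resize(c['img'][40:230,180:400,::-1],None,fx=3.5,fy=3.5,interpolation=cv2.INTER_CUBIC)[:600])
"
```

```text
36.1 [ 0.5619 -0.2682  0.2414] [-1.7993e+02  1.0000e-02 -7.5900e+00] F [ 0.6  0.7 -0.5] w 0.0608
ball [ 0.6189 -0.1029  0.1318] 1247 rms 0.0006
gate xy mm [-28.9  -0.1] z 0.1318
bar [ 631.1 -270.2   60.    14.   -12.8] z 0.1234
mark [ 661.7 -304.5   21.5    9.6  -47.7] [ 0.6618 -0.3045]
mark from bar ctr: r 0.046 ang -48.3
white n 353 [ 0.6313 -0.2746  0.3   ] ang -86.8 r 0.0044
```

View pics/w20.png

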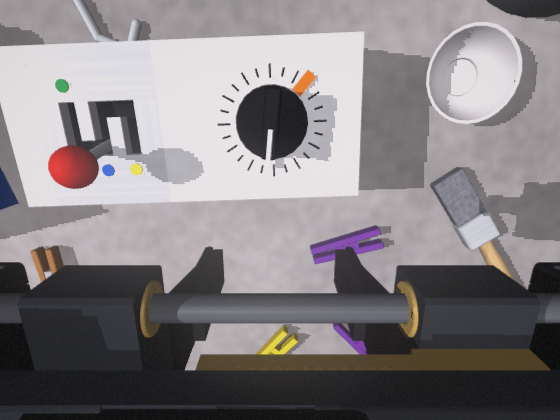

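View pics/w20c.png

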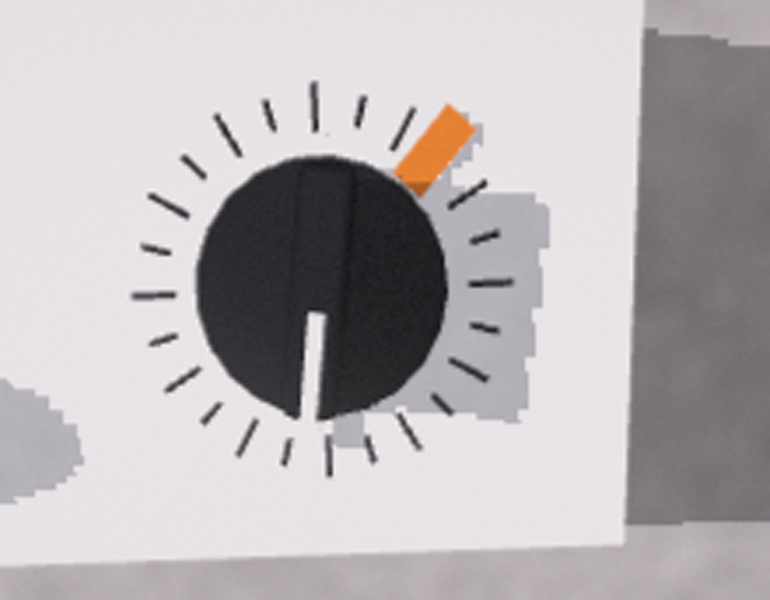

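```bash
python3 -c "
from h import *
print(np.round(get_obs()['qpos'],1))
to(.6311,-.2702,.17,-12.8)
"
```

```text
[ 52.   18.  -36.2  84.7  10.6  80.8 -82.2]
shift [ 0.0688 -0.0067  0.0714] rot [-0.06  0.02  5.25] dist 0.099
```

>>> arm_command(
  targets=[
    [[0.05,-0.007,0.03,0,0,5.2,-0.4],[0.069,-0.007,0.06,0,0,5.2,-0.4],[0.069,-0.007,0.072,0,0,5.2,-0.4],[0.069,-0.007,0.072,0,0,5.2,-0.4],[0.069,-0.007,0.072,0,0,5.2,-0.4]],
  ],
)

```text
time_s: 36.65
tool_pos: [0.6307, -0.2719, 0.1704]
tool_rot: [180.0, -0.0, -12.9]
force: [-0.1, 0.3, -0.1]
grip_width: 0.0608
```

```bash
python3 -c "
from h import *
st();c=snap('wrist','w21.png');dial(c)
to(.6311,-.2702,.095,-12.8)
"
```

```text
36.65 [ 0.6307 -0.2719  0.1704] [ 1.7999e+02 -1.0000e-02 -1.2870e+01] F [-0.1  0.3 -0.1] w 0.0608
bar [ 631.5 -270.4   59.9   14.   -12.7] z 0.1232
mark [ 661.8 -304.5   21.9   10.5  -49.4] [ 0.6621 -0.3046]
mark from bar ctr: r 0.0456 ang -48.4
white n 337 [ 0.6623 -0.2784  0.2292] ang -14.6 r 0.0318
shift [-0.0005 -0.0022  0.0765] rot [ 0.05 -0.12 -0.11] dist 0.077
```

View pics/w21.png

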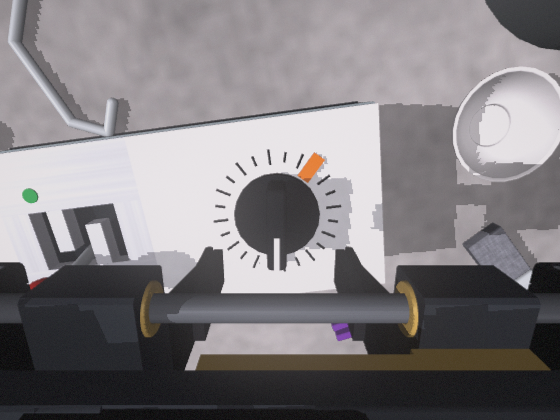

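>>> arm_command(
  targets=[
    [[0,-0.001,0.04,0,0,0,-0.4],[0,-0.001,0.07,0,0,0,-0.4],[0,-0.001,0.075,0,0,0,-0.4],[0,-0.001,0.075,0,0,0,1],[0,-0.001,0.075,0,0,0,1],[0,-0.001,0.075,0,0,0,1],[0,-0.001,0.075,0,0,0,1],[0,-0.001,0.075,0,0,0,1],[0,-0.001,0.075,0,0,0,1],[0,-0.001,0.075,0,0,0,1]],
  ],
  newtons=25,
)

```text
time_s: 37.7
tool_pos: [0.6314, -0.2702, 0.0949]
tool_rot: [-179.9, -0.0, -12.9]
force: [-0.8, -3.7, 0.5]
grip_width: 0.0142
```

>>> arm_command(
  targets=[
    [[0,0,0,0,0,0,1],[0,0,0,0,0,0,1],[0,0,0,0,0,0,1],[0,0,0,0,0,0,1]],
  ],
)

```text
time_s: 38.1
tool_pos: [0.6313, -0.2704, 0.0949]
tool_rot: [-179.9, -0.0, -12.9]
force: [0.2, 3.6, 2.9]
grip_width: 0.0135
```

>>> arm_command(
  targets=[
    [[0,0,0,0,0,-6,1],[0,0,0,0,0,-12,1],[0,0,0,0,0,-18,1],[0,0,0,0,0,-24,1],[0,0,0,0,0,-30,1],[0,0,0,0,0,-36,1],[0,0,0,0,0,-42,1],[0,0,0,0,0,-48,1],[0,0,0,0,0,-48,1],[0,0,0,0,0,-48,1]],
  ],
)

```text
time_s: 39.1
tool_pos: [0.6315, -0.2711, 0.0948]
tool_rot: [180.0, -0.1, 34.9]
force: [1.7, 4.8, 2.3]
grip_width: 0.0139
```

```bash
python3 -c "
from h import *
st();c=snap('wrist','w22.png');o=get_obs();print(o['wrist_torque'],o['qpos'].round(1))
"
```

```text
39.1 [ 0.6315 -0.2711  0.0948] [ 1.7999e+02 -7.0000e-02  3.4950e+01] F [1.7 4.8 2.3] w 0.0139
[ 0.95693586 -0.41417872  0.02818601] [ 51.1  33.9 -42.3  84.6  23.4  70.6 -49.3]
```

View pics/w22.png

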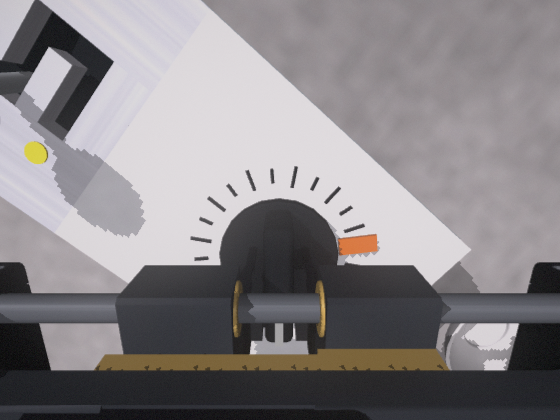

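>>> arm_command(
  targets=[
    [[0,0,0,0,0,-6,1],[0,0,0,0,0,-12,1],[0,0,0,0,0,-18,1],[0,0,0,0,0,-24,1],[0,0,0,0,0,-30,1],[0,0,0,0,0,-36,1],[0,0,0,0,0,-42,1],[0,0,0,0,0,-48,1],[0,0,0,0,0,-48,1],[0,0,0,0,0,-48,1]],
  ],
)

```text
time_s: 40.15
tool_pos: [0.6321, -0.2715, 0.0949]
tool_rot: [179.8, -0.0, 82.9]
force: [4.2, 2.2, 1.0]
grip_width: 0.0136
```

```bash
python3 -c "
from h import *
st();o=get_obs();print(o['wrist_torque'],o['qpos'].round(1));to(.6312,-.2704,.095,131.7)
"
```

```text
40.15 [ 0.6321 -0.2715  0.0949] [ 1.7984e+02 -1.0000e-02  8.2930e+01] F [4.2 2.2 1. ] w 0.0136
[ 0.6471172  -0.98622385 -0.01027872] [ 56.5  37.4 -51.4  84.3  29.8  72.5  -5.1]
shift [ 0.001  -0.0011 -0.0001] rot [  0.15   0.06 -48.77] dist 0.001
```

>>> arm_command(
  targets=[
    [[0,0,0,0,0,-6,1],[0,0,0,0,0,-12,1],[0,0,0,0,0,-18,1],[0.001,-0.001,0,0,0,-24,1],[0.001,-0.001,0,0,0,-30,1],[0.001,-0.001,0,0,0,-36,1],[0.001,-0.001,0,0,0,-42,1],[0.001,-0.001,0,0,0,-48.7,1],[0.001,-0.001,0,0,0,-48.7,1],[0.001,-0.001,0,0,0,-48.7,1]],
  ],
)

```text
time_s: 41.15
tool_pos: [0.6329, -0.2713, 0.0949]
tool_rot: [179.8, 0.3, 131.6]
force: [9.8, 1.2, -1.4]
grip_width: 0.014
```

```bash
python3 -c "
from h import *
st();o=get_obs();print(o['wrist_torque'],o['qpos'].round(1));snap('wrist','w23.png')
"
```

```text
41.15 [ 0.6329 -0.2713  0.0949] [179.76   0.3  131.61] F [ 9.8  1.2 -1.4] w 0.014
[ 0.45068334 -2.02449998 -0.04062258] [ 61.4  41.7 -60.5  84.3  36.8  75.1  39.4]
```

View pics/w23.png

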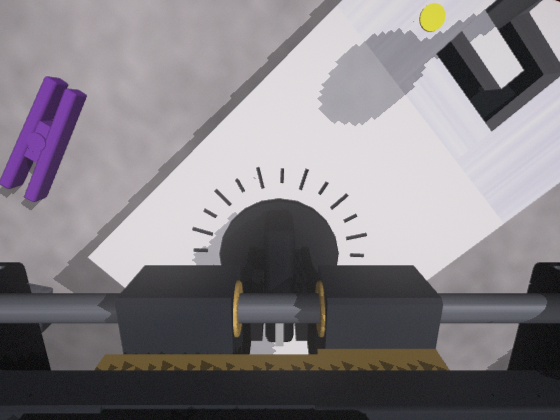

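>>> arm_command(
  targets=[
    [[0,0,0,0,0,0,-0.4],[0,0,0,0,0,0,-0.4],[0,0,0,0,0,0,-0.4],[0,0,0,0,0,0,-0.4],[0,0,0,0,0,0,-0.4],[0,0,-0.05,0,0,0,-0.4],[0,0,-0.1,0,0,0,-0.4],[0,0,-0.14,0,0,0,-0.4],[0,0,-0.14,0,0,0,-0.4]],
  ],
)

```text
time_s: 42.1
tool_pos: [0.6329, -0.2703, 0.2417]
tool_rot: [179.7, 0.5, 131.7]
force: [0.1, 0.7, -0.1]
grip_width: 0.0603
```

>>> arm_command(
  targets=[
    [[0,0,0,0,0,8,-0.4],[0,0,0,0,0,16,-0.4],[0,0,0,0,0,24,-0.4],[0,0,0,0,0,32,-0.4],[0,0,0,0,0,40,-0.4],[0,0,0,0,0,48,-0.4],[0,0,0,0,0,56,-0.4],[0,0,0,0,0,64,-0.4],[0,0,0,0,0,72,-0.4],[0,0,0,0,0,80,-0.4]],
  ],
)

```text
time_s: 43.1
tool_pos: [0.6295, -0.2707, 0.2337]
tool_rot: [-179.9, 0.1, 51.4]
force: [-0.5, 0.0, -0.2]
grip_width: 0.0614
```

```bash
python3 -c "
from h import *
st();to(.5619,-.2682,.2414,-7.6);print(get_obs()['qpos'].round(1))
"
```

```text
43.1 [ 0.6295 -0.2707  0.2337] [-1.7994e+02  5.0000e-02  5.1410e+01] F [-0.5  0.  -0.2] w 0.0614
shift [-0.0402 -0.0544 -0.0076] rot [-3.000e-02  8.000e-02  5.901e+01] dist 0.068
[ 54.1  30.  -49.1  75.1  22.4  84.7 -31.7]
```

>>> arm_command(
  targets=[
    [[-0.04,-0.054,-0.007,0,0,59,-0.4],[-0.04,-0.054,-0.007,0,0,59,-0.4],[-0.04,-0.054,-0.007,0,0,59,-0.4],[-0.04,-0.054,-0.007,0,0,59,-0.4],[-0.04,-0.054,-0.007,0,0,59,-0.4],[-0.04,-0.054,-0.007,0,0,59,-0.4],[-0.04,-0.054,-0.007,0,0,59,-0.4],[-0.04,-0.054,-0.007,0,0,59,-0.4],[-0.04,-0.054,-0.007,0,0,59,-0.4],[-0.04,-0.054,-0.007,0,0,59,-0.4]],
  ],
)

```text
time_s: 44.1
tool_pos: [0.5627, -0.2684, 0.2413]
tool_rot: [-180.0, 0.0, -7.1]
force: [-0.9, 0.3, 0.4]
grip_width: 0.0613
```

```bash
python3 -c "
from h import *
st();c=snap('wrist','w24.png');dial(c);gc(sphere(c))
cv2.imwrite('pics/w24c.png',cv2.resize(c['img'][40:230,180:400,::-1],None,fx=3.5,fy=3.5,interpolation=cv2.INTER_CUBIC)[:600])
"
```

```text
44.1 [ 0.5627 -0.2684  0.2413] [-1.7999e+02  3.0000e-02 -7.1100e+00] F [-0.9  0.3  0.4] w 0.0613
bar [ 630.9 -270.2   60.2   14.   -48.3] z 0.1234
mark [ 661.8 -304.5   21.7    9.6  -47.9] [ 0.6636 -0.3062]
mark from bar ctr: r 0.0462 ang -48.0
white n 387 [ 0.6423 -0.2803  0.2988] ang -41.7 r 0.0153
ball [ 0.619  -0.103   0.1317] 1294 rms 0.0006
gate xy mm [-28.8  -0.1] z 0.1317
```

View pics/w24c.png

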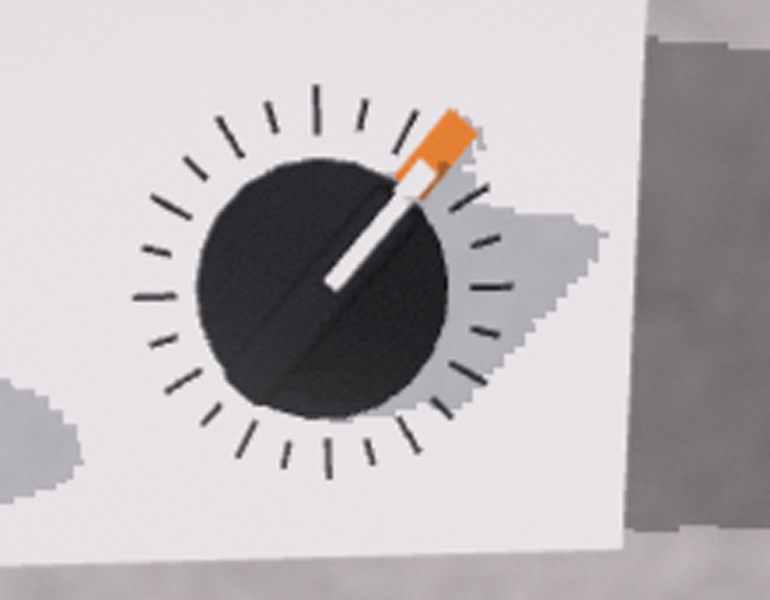

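```bash
python3 -c "
from h import *
to(.619,-.103,.185,-5.5)
"
```

```text
shift [ 0.0353 -0.1712  0.0564] rot [-0.    0.02 -1.64] dist 0.184
```

>>> arm_command(
  targets=[
    [[0.035,-0.171,0,0,0,-1.6,-0.4],[0.035,-0.171,0,0,0,-1.6,-0.4],[0.035,-0.171,0,0,0,-1.6,-0.4],[0.035,-0.171,0,0,0,-1.6,-0.4],[0.035,-0.171,0,0,0,-1.6,-0.4],[0.035,-0.171,0.03,0,0,-1.6,-0.4],[0.035,-0.171,0.056,0,0,-1.6,-0.4],[0.035,-0.171,0.056,0,0,-1.6,-0.4],[0.035,-0.171,0.056,0,0,-1.6,-0.4],[0.035,-0.171,0.056,0,0,-1.6,-0.4]],
  ],
)

```text
time_s: 45.15
tool_pos: [0.62, -0.1038, 0.1873]
tool_rot: [180.0, -0.1, -5.7]
force: [0.4, 0.3, 0.3]
grip_width: 0.0609
```

```bash
python3 -c "
from h import *
st();c=snap('wrist','w25.png');gc(sphere(c))
to(.619,-.103,.112,-5.5)
"
```

```text
45.15 [ 0.62   -0.1038  0.1873] [ 1.7998e+02 -1.4000e-01 -5.6700e+00] F [0.4 0.3 0.3] w 0.0609
ball [ 0.6188 -0.103   0.1316] 1668 rms 0.0005
gate xy mm [-29.1  -0.2] z 0.1316
shift [-0.0014 -0.0006  0.0754] rot [ 0.02 -0.15 -0.16] dist 0.075
```

View pics/w25.png

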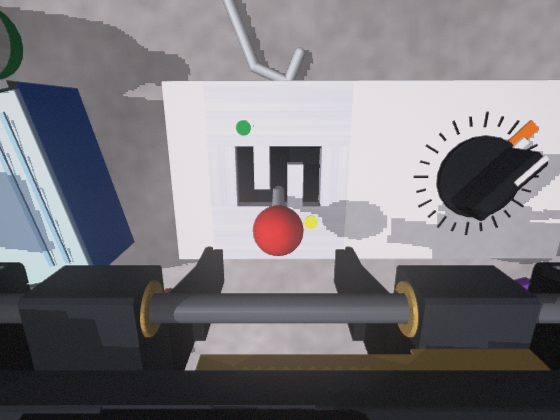

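>>> arm_command(
  targets=[
    [[-0.001,0,0.03,0,0,0,-0.4],[-0.001,0,0.06,0,0,0,-0.4],[-0.001,0,0.075,0,0,0,-0.4],[-0.001,0,0.075,0,0,0,-0.4],[-0.001,0,0.075,0,0,0,1],[-0.001,0,0.075,0,0,0,1],[-0.001,0,0.075,0,0,0,1],[-0.001,0,0.075,0,0,0,1],[-0.001,0,0.075,0,0,0,1],[-0.001,0,0.075,0,0,0,1]],
  ],
  newtons=12,
)

```text
time_s: 46.2
tool_pos: [0.6187, -0.1031, 0.1115]
tool_rot: [180.0, -0.1, -5.6]
force: [-0.1, -0.3, 3.8]
grip_width: 0.0348
```

```bash
python3 -c "
from h import *
st();gc();gc(sphere(snap('wrist')))
"
```

```text
46.2 [ 0.6187 -0.1031  0.1115] [ 1.7999e+02 -8.0000e-02 -5.6400e+00] F [-0.1 -0.3  3.8] w 0.0348
gate xy mm [-29.1  -0.3] z 0.1115
ball [ 0.6186 -0.1032  0.1317] 2350 rms 0.0005
gate xy mm [-29.1  -0.4] z 0.1317
```

+y 45, ball drops 7 mm.

>>> arm_command(
  targets=[
    [[0,-0.008,0,0,0,0,1],[0,-0.016,0.001,0,0,0,1],[0,-0.024,0.002,0,0,0,1],[0,-0.032,0.004,0,0,0,1],[0,-0.04,0.006,0,0,0,1],[0,-0.045,0.007,0,0,0,1],[0,-0.0455,0.007,0,0,0,1],[0,-0.0455,0.007,0,0,0,1],[0,-0.0455,0.007,0,0,0,1]],
  ],
)

```text
time_s: 47.15
tool_pos: [0.6221, -0.0579, 0.103]
tool_rot: [-180.0, 0.1, -5.6]
force: [-0.2, -3.6, -4.3]
grip_width: 0.0346
```

```bash
python3 -c "
from h import *
st();gc();gc(sphere(snap('wrist')))
"
```

```text
47.15 [ 0.6221 -0.0579  0.103 ] [-1.80e+02  8.00e-02 -5.65e+00] F [-0.2 -3.6 -4.3] w 0.0346
gate xy mm [-30.1  45. ] z 0.103
ball [ 0.6219 -0.058   0.1242] 2125 rms 0.0005
gate xy mm [-30.2  44.9] z 0.1242
```

>>> arm_command(
  targets=[
    [[0.008,0,-0.001,0,0,0,1],[0.016,0,-0.002,0,0,0,1],[0.024,0,-0.003,0,0,0,1],[0.032,0,-0.003,0,0,0,1],[0.04,0,-0.003,0,0,0,1],[0.048,0,-0.002,0,0,0,1],[0.055,0,-0.001,0,0,0,1],[0.059,0,0,0,0,0,1],[0.059,0,0,0,0,0,1],[0.059,0,0,0,0,0,1]],
  ],
)

```text
time_s: 48.2
tool_pos: [0.6816, -0.0637, 0.1033]
tool_rot: [-180.0, -0.0, -5.6]
force: [-0.7, -2.9, -8.4]
grip_width: 0.0347
```

```bash
python3 -c "
from h import *
st();gc();gc(sphere(snap('wrist','w26.png')))
"
```

```text
48.2 [ 0.6816 -0.0637  0.1033] [-1.80e+02 -3.00e-02 -5.64e+00] F [-0.7 -2.9 -8.4] w 0.0347
gate xy mm [29.7 44.9] z 0.1033
ball [ 0.6815 -0.0637  0.1241] 2050 rms 0.0005
gate xy mm [29.6 44.9] z 0.1241
```

View pics/w26.png

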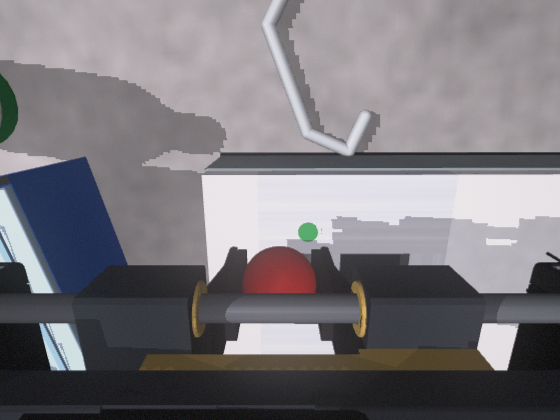

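>>> arm_command(
  targets=[
    [[0,0,0,0,0,0,-0.4],[0,0,0,0,0,0,-0.4],[0,0,0,0,0,0,-0.4],[0,0,0,0,0,0,-0.4],[0,0,0,0,0,0,-0.4],[0,0,0,0,0,0,-0.4],[0,0,-0.05,0,0,0,-0.4],[0,0,-0.1,0,0,0,-0.4],[0,0,-0.13,0,0,0,-0.4],[0,0,-0.13,0,0,0,-0.4]],
  ],
)

```text
time_s: 49.25
tool_pos: [0.6841, -0.0629, 0.24]
tool_rot: [-180.0, -0.6, -5.6]
force: [1.0, 1.0, -0.1]
grip_width: 0.061
```

```bash
python3 -c "
from h import *
to(.50,-.12,.30,-5.5)
"
```

```text
shift [-0.177   0.0749 -0.0618] rot [-0.03 -0.57 -0.14] dist 0.202
```

>>> arm_command(
  targets=[
    [[-0.177,0.075,-0.06,0,0,0,-0.4],[-0.177,0.075,-0.06,0,0,0,-0.4],[-0.177,0.075,-0.06,0,0,0,-0.4],[-0.177,0.075,-0.06,0,0,0,-0.4],[-0.177,0.075,-0.06,0,0,0,-0.4],[-0.177,0.075,-0.06,0,0,0,-0.4],[-0.177,0.075,-0.06,0,0,0,-0.4],[-0.177,0.075,-0.06,0,0,0,-0.4]],
  ],
)

```text
time_s: 50.05
tool_pos: [0.4986, -0.1198, 0.2926]
tool_rot: [-179.9, 0.1, -5.5]
force: [0.1, -0.1, -0.4]
grip_width: 0.0612
```

```bash
python3 -c "
from h import *
st();c=snap('wrist','w27.png');gc(sphere(c));dial(c);s=snap('scene','s2.png');snap('top','t5.png')
"
```

```text
50.05 [ 0.4986 -0.1198  0.2926] [-1.7988e+02  7.0000e-02 -5.5000e+00] F [ 0.1 -0.1 -0.4] w 0.0612
ball [ 0.6819 -0.0638  0.1244] 428 rms 0.0006
gate xy mm [30.1 44.9] z 0.1244
bar [ 631.2 -270.3   61.3   14.4  -48.9] z 0.1232
mark [ 662.9 -303.7   20.3    5.6  -80.1] [ 0.6631 -0.3047]
mark from bar ctr: r 0.046 ang -46.5
white n 129 [ 0.6426 -0.2835  0.1232] ang -49.3 r 0.0174
```

View pics/w27.png

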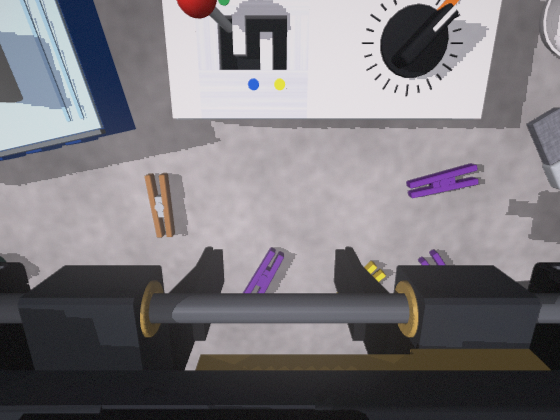

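View pics/s2.png

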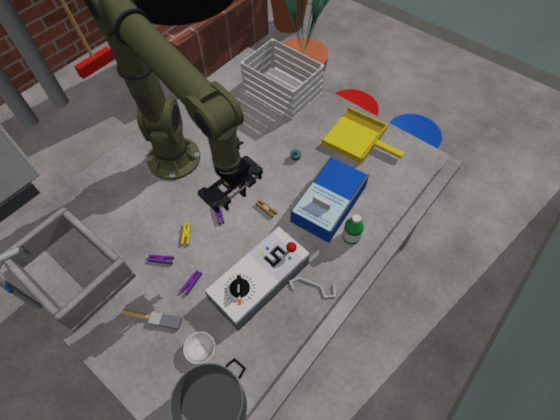

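View pics/t5.png

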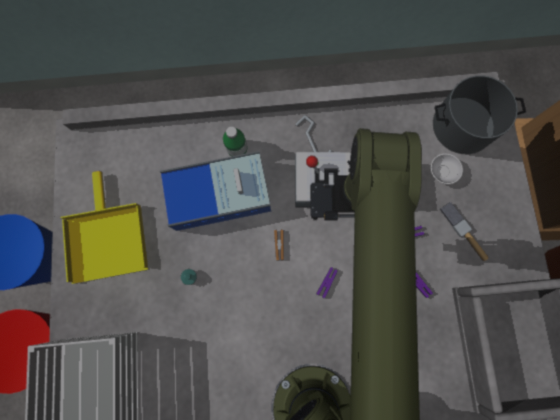

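```bash
python3 -c "
from h import *
print(sign_off());st()"
```

```text
the job is handed in; nothing more can be done
None
the job is handed in; nothing more can be done
```

The job is done and handed in at about 50 s of the 210 s allowed.

- **Bin:** I slid the lid open to its stop and put all three white clothespins in; the cameras showed no fourth. I then slid the lid fully shut. The handle travelled 146 mm and the force rose to about 11 N at the end stop.
- **Lever and dial:** I took the lever from OFF to FILL and held it there for over a second. I turned the dial about 144° counterclockwise to the orange mark, then took the lever on to RUN and let go.

**Last checks**
- **Lever:** the ball is at gate (30, 45) mm, against RUN at (29, 45).
- **Dial:** a clear close view straight after turning put the pointer at -48.3° and the mark at -48.0°. The final view gave -48.9° against -46.5°, but the mark was cut off at the picture's edge there, so I trusted the first reading.
- **Shelf:** no white pin is left on it. The wooden pin and the other things look unmoved in the pictures. The lid looks shut.

One thing went differently from plan: the lid started about 20 mm open. My opening pull therefore pressed its end stop with about 34 N before I backed off. I saw no knocked pin or slipped grip.

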